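# Sort the loose switch parts and hold the finished switch in the tester

## Task

Clear the mixed switch parts off the mat by type, both loose orange caps into the yellow bin and the loose black housing into the blue bin, leaving everything else on the bench where it is. Then take the finished switch (black housing with its orange cap on), pass it black end first down through the window in the tester's guard plate and press it fully home, so that the ears of its cap sit on the plate. Finish while still holding it pressed there, as the sprung contacts push it out again when it is let go.

Things in the scene. Friction and masses are not known exactly. Their poses are not given: they have to be found in the camera images.
- switch: the finished switch as a whole, origin in the middle of its underside. Only its black housing goes through the window: grip the orange cap across its 16 mm, fingertips no lower than the underside of the ears (32 mm up), as the fingers do not fit through. About 90 g, alike both ways round
- switch_center (a point): centre of the finished switch, 35 mm above its underside, z up. It stands on the mat: 36 (x) x 16 (y) x 70 mm high. Lower 32 mm: black housing with brass strips, its lowest 3 mm a brass foot of 34 x 14 mm. Upper 38 mm: orange cap with a white lens in its top; two ears 4 mm thick stand out 5 mm at its x ends, their underside 32 mm above the switch's underside
- cap_a_center (a point): a loose orange cap (no lens, no black part) standing on the mat, 36 mm (x) x 16 mm (y) x 38 mm high, with ears 4 mm thick standing out 5 mm at each x end at the bottom, about 30 g; point at its centre, 19 mm above its underside, z up
- cap_b_center (a point): the other loose orange cap, just like the first; point at its centre, 19 mm above its underside, z up
- housing_center (a point): the loose black housing standing on the mat, 36 mm (x) x 16 mm (y) x 32 mm high with brass strips, about 50 g; point at its centre, 16 mm above its underside, z up
- yellow_bin: fixed yellow open bin for caps, outside 130 mm (x) x 110 mm (y) x 55 mm high, walls and floor 3 mm; two caps of stock lie 19 mm high in the third at its +x end, the rest of its floor is free. Origin in the middle of its underside, z up
- blue_bin: fixed blue open bin for housings, of the same form and size, two black housings of stock lying 19 mm high at its +x end. Origin in the middle of its underside, z up
- tester: the fixed bench tester: white box 180 (x) x 150 (y) x 50 mm with a display and lamps at its -x end; over it, on four pillars, an aluminium guard plate 110 (x) x 100 (y) x 8 mm, its top 105 mm above the mat, flat but for four screw heads 2.5 mm high near its corners. Nothing stands higher. Origin under the middle of the box
- window (a point): the window in the tester's guard plate: centre of the opening, on the plate's top face, 105 mm above the mat, z up. Opening 38 mm along its x by 18 mm along its y (2 mm more than the switch each way), with a lead-in of 3 mm at 45 degrees all round its top edge. With the switch fully home its centre is 3 mm above this point
- contacts (a joint): the tester's sprung contact carriage under the window: 0 m when up, its top then 22 mm below the plate's top face; grows as it is pushed down. The switch's foot meets it and has pushed it 0.010 m down when the cap's ears sit on the plate. It pushes back with about 3 N at first and 7 N there; after that the ears meet the rigid plate
- tape_roll: a roll of cream tape lying flat on the mat between the parts, 48 mm across, 28 mm hole, 18 mm high; point at the middle of its underside. To be left alone
- screwdriver: a hand screwdriver with a red handle lying beyond the parts, 170 mm long, about 30 mm thick; origin at the middle of its underside. To be left alone
- spray_bottle: a white bottle with a blue cap, 48 mm across and 120 mm high, standing beyond the tester; origin under its middle. To be left alone
- nest_block: a brown block with two oblong pockets, 90 x 70 x 34 mm, loose, at the far side of the mat; origin under its middle. To be left alone
- screw_tray: a small open grey tray with screws, 75 x 60 x 18 mm, at the far left of the mat; origin under its middle. To be left alone
- wrench: a steel wrench, 130 mm long, lying flat at the left edge of the mat; origin under its middle. To be left alone

How it is judged:
On the way, in this order (a step that is already met when the one before it is completed fails the run):
1. both loose caps lie in the yellow bin and the loose housing in the blue bin, let go (x of cap_a_center in the frame of yellow_bin between -0.063 and 0.063 m and y of cap_a_center in the frame of yellow_bin between -0.053 and 0.053 m and z of cap_a_center in the frame of yellow_bin between 0 and 0.055 m and x of cap_b_center in the frame of yellow_bin between -0.063 and 0.063 m and y of cap_b_center in the frame of yellow_bin between -0.053 and 0.053 m and z of cap_b_center in the frame of yellow_bin between 0 and 0.055 m and x of housing_center in the frame of blue_bin between -0.063 and 0.063 m and y of housing_center in the frame of blue_bin between -0.053 and 0.053 m and z of housing_center in the frame of blue_bin between 0 and 0.055 m and contact force between the fingers and anything else below 0.5 N), for 0.2 s.
2. the black end of the switch is in the window, at least 10 mm deep, held by the gripper (horizontal distance between switch_center and window below 0.004 m and angle between switch_center's own z axis and vertical below 0.09 rad and angle between the x axis of switch_center and the x axis of window, either way round below 0.15 rad and z of switch_center in the frame of window below 0.025 m and contact force between the fingers and switch above 2 N), for 0.1 s.
At the end, for the whole second after the job is handed in: Both caps in the yellow bin and the housing in the blue bin, centres below the rim; the switch in the window (4 mm, 5 deg upright, 8 deg in line), ears within 2 mm of the plate, contacts pressed 7.5 mm or more, still, and held by the gripper (over 2 N) through the last second (x of cap_a_center in the frame of yellow_bin between -0.063 and 0.063 m and y of cap_a_center in the frame of yellow_bin between -0.053 and 0.053 m and z of cap_a_center in the frame of yellow_bin between 0 and 0.055 m and x of cap_b_center in the frame of yellow_bin between -0.063 and 0.063 m and y of cap_b_center in the frame of yellow_bin between -0.053 and 0.053 m and z of cap_b_center in the frame of yellow_bin between 0 and 0.055 m and x of housing_center in the frame of blue_bin between -0.063 and 0.063 m and y of housing_center in the frame of blue_bin between -0.053 and 0.053 m and z of housing_center in the frame of blue_bin between 0 and 0.055 m and horizontal distance between switch_center and window below 0.004 m and angle between switch_center's own z axis and vertical below 0.09 rad and angle between the x axis of switch_center and the x axis of window, either way round below 0.15 rad and z of switch_center in the frame of window below 0.005 m and value of joint contacts above 0.0075 m and contact force between the fingers and switch above 2 N and linear speed of switch below 0.02 m/s); the arm keeps its last pose, push and grip.
It fails at once if a bystander (tape roll, screwdriver, bottle, nest block, screw tray, wrench) is moved by more than 30 mm (distance of any of tape_roll, screwdriver, spray_bottle, nest_block, screw_tray, wrench from where it was at the start of the episode above 0.03 m).
It also fails if it takes over 72 s, if anything falls off the work surface, if the arm or the gripper's body presses on something with over 40 N, if the wrist force passes 120 N, or if a joint passes its speed limit or range.

## Robot

A 7-joint arm with a two-finger parallel gripper is mounted at the origin on the work surface. World frame = base frame: x ahead of the robot, y to its left, z up, the work surface at z = 0. Lengths are in m, angles in rad, forces in N, time in s.
With the tool pointing down it reaches from about 0.4 to 0.9 m from the base axis. Payload 5.6 kg.
Tool frame: the origin (TCP) lies at the very end of the fingers, on their centre line; the grasp point (between the pads) lies 19 mm behind it; z points along the fingers, y is the direction in which the jaws open and shut (so a half turn about z gives the same grasp; the last joint's range is limited). The gripper opens to 92 mm and grips with 3 to 60 N. Pads are 20 mm wide; open, the fingers measure 128 mm over their backs; the gripper's body (75 mm by 189 mm) begins 69 mm behind the grasp point.
Start: joints at [-1.232, 0.468, -0.012, 1.603, 0.006, 1.071, -0.056], TCP at [0.242, 0.603, 0.215] pointing down, gripper open.
Joint ranges: [-2.53, 2.53], [-0.31, 2.02], [-1.57, 1.55], [0.28, 2.44], [-1.29, 4.43], [0.15, 1.84], [-2.92, 2.92]. Speed limits (rad/s): [2.57, 2.57, 3.14, 3.14, 3.14, 3.14, 3.14].

## Interface

Orientations are given as a unit quaternion [x, y, z, w].
In Python, from plant import manip, vision, workorder gives the robot as it stands.
- The arm moves only by the shell command python3 -m pendant 'ROWS' [FORCE]. ROWS is JSON, a list of rows, each an object with "hand": the finger opening in m, from 0 to 0.0919; "travel": the shift along the tool's x, y, z in m, a list of three; "twist": the turn, a rotation vector about the tool's x, y, z in rad, a list of three. In form: [{"hand": hand, "travel": [dx, dy, dz], "twist": [rx, ry, rz]}, ...]. A call has 1 to 10 rows; each row is the pose to reach, as a shift and turn from the pose commanded when the call began, along the tool's axes at that moment; what a row does not reach only later rows make up. A row lasts 1/10 s, in which the tool goes at most 50 mm and 8.59 degrees, less where a joint would pass 70% of its speed; a pose out of reach is approached as far as the arm can. A call with a gripper value outside its range is refused whole. The fingers move at their own pace and stop on an object; FORCE is the grip in N (left out, the last holds). Time passes only in rows, so rows that repeat a pose let the fingers close. It gives the time, the measured TCP pose, the force and the opening at its end, in the units of the state.
- manip.state(): the state, without advancing time (a new reading comes with each control period).
- vision.capture(name): name is "scene" or "side" or "wrist"; returns a dict with "color" (420x560x3 uint8, blue, green, red), "z_map" (420x560 float32, m along the optical axis (not along the pixel's ray), 0 where there is no reading), "intrinsics" (3x3 intrinsics, pixels), "k1" (the pictures are not rectified: a ray, as slopes to the right and down, at radius r is drawn at 1 + k1 r^2 times it, then the intrinsics apply), "rvec" (rotation vector, rad) and "tvec" (3), from world to camera coordinates, as OpenCV has them; the wrist camera has in their place "T_tool_cam" (4x4, takes a point from camera to tool coordinates, whose origin is the TCP and whose axes are the flange's). Camera axes: x right, y down, z forward; pixel columns grow to the right and rows downward; lengths in m; the calibration is good to about 2 mm. A picture is of the moment at which its call begins: read the wrist's pose just before it.
- workorder.sign_off(): hands the job in, once; it reports no verdict.
The state is a dict: "time": time; "qpos": joint angles; "dq": joint speeds; "joint_efforts": joint torques, N m; "tcp_pos": TCP position; "ee_rot": TCP orientation; "wrist_force": force on the tool from outside, world axes, zero at the start; "wrist_torque": the same for the moment, N m; "opening": finger opening in m.
Only numpy, scipy, OpenCV 4.12 (cv2) and the standard library are available. Lean on these libraries where they do the work, as an engineer would, in place of code of your own. Each camera call takes 0.05 s, during which the arm holds its last target.

## Working session

There is one attempt and no reset: what is moved stays moved. The work goes in short steps, Python scripts to look and compute and a shell command to move; the robot and the scene stay as the last step left them, time stands still between calls to the robot, and variables do not carry over. Pictures are saved under pics/ and viewed, and the job is handed in when it is done.

```bash
ls; mkdir -p pics
cat > h.py <<'E'
import cv2, numpy as np
from plant import manip, vision, workorder
from scipy.spatial.transform import Rotation as R
def cap(n,save=None):
    s=manip.state(); c=vision.capture(n)
    if 'rvec' in c:
        Rm=cv2.Rodrigues(np.array(c['rvec'],float))[0]; t=np.array(c['tvec'],float).ravel()
        c['Rwc']=Rm.T; c['o']=-Rm.T@t
    else:
        T=np.array(c['T_tool_cam']); q=R.from_quat(s['ee_rot']).as_matrix()
        c['Rwc']=q@T[:3,:3]; c['o']=np.array(s['tcp_pos'])+q@T[:3,3]
    if save: cv2.imwrite('pics/'+save+'.png',c['color'])
    return c
def slopes(c,uv):
    uv=np.atleast_2d(np.array(uv,float)); K=np.array(c['intrinsics']); k1=float(c['k1'])
    return cv2.undistortPoints(uv[:,None,:],K,np.array([k1,0,0,0,0.]))[:,0]
def plane(c,uv,z):
    d=slopes(c,uv); d=np.c_[d,np.ones(len(d))]@c['Rwc'].T
    return c['o']+d*((z-c['o'][2])/d[:,2])[:,None]
def pts(c):
    h,w=c['z_map'].shape; v,u=np.mgrid[:h,:w]
    d=slopes(c,np.c_[u.ravel(),v.ravel()]); z=c['z_map'].ravel()
    P=(np.c_[d,np.ones(len(d))]*z[:,None])@c['Rwc'].T+c['o']
    P[z<=0]=np.nan
    return P.reshape(h,w,3)
E
python3 - <<'E'
from h import *
s=manip.state(); print(s)
for n in ('scene','side','wrist'):
    c=cap(n,n+'0'); print(n,c['o'],c['k1'],c['intrinsics'])
E
```

```text
pics
{'time': 0.0, 'qpos': array([-1.23205802,  0.46842294, -0.01158855,  1.60358104,  0.00599135,
        1.07137596, -0.05629342]), 'dq': array([-0.0009126 ,  0.00114405, -0.0010336 , -0.00132783, -0.00051395,
       -0.00037854, -0.00072196]), 'joint_efforts': array([ 6.37370408e-05, -5.20576108e+01, -1.25944172e-02, -2.43738323e+01,
       -5.67282597e-02,  1.74260727e-02,  1.60091786e-04]), 'tcp_pos': array([0.24200895, 0.60266469, 0.21362826]), 'ee_rot': array([ 1.89748833e-01,  9.81832273e-01, -8.69958237e-04, -1.06406866e-04]), 'wrist_force': array([-0.18365061, -0.02112642,  0.18466734]), 'wrist_torque': array([-0.02937744, -0.00627644,  0.0118022 ]), 'opening': 0.09171167893607748}
scene [1.04347055 0.56199174 1.01207671] -0.02614311205374473 [[429.31435535   0.         281.58951746]
 [  0.         429.31435535 206.84142233]
 [  0.           0.           1.        ]]
side [0.31760571 0.97217363 0.9376738 ] 0.055985727673044855 [[493.03359143   0.         274.72880938]
 [  0.         493.03359143 227.3003265 ]
 [  0.           0.           1.        ]]
wrist [0.17454935 0.6315585  0.38376762] 0.031882499512645844 [[376.20197804   0.         287.4030308 ]
 [  0.         376.20197804 215.28450243]
 [  0.           0.           1.        ]]
```

View pics/scene0.png

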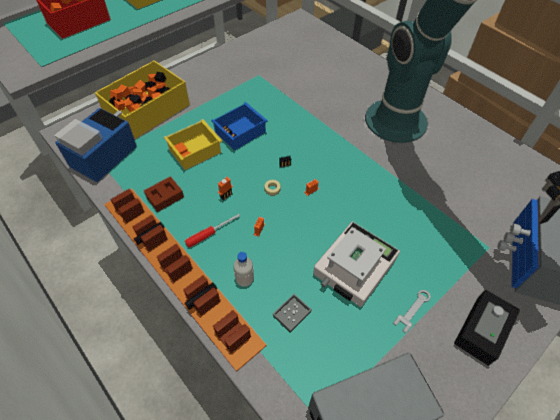

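View pics/side0.png

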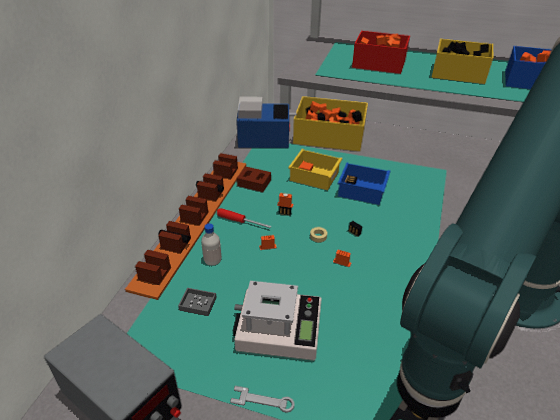

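View pics/wrist0.png

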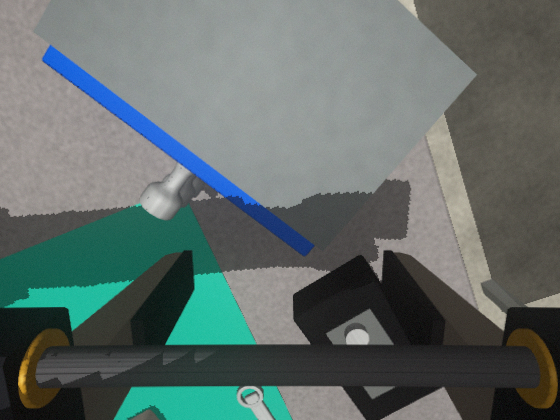

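Scene view: switch at about (225,188), loose caps at (312,187) and (259,226), housing at (285,161), tape roll at (272,187). The yellow bin is at (193,144), the blue bin at (239,126) and the tester window at (358,255). Next I'll measure from masks and depth.

```bash
cat > m.py <<'E'
from h import *
for n in ('scene','side'):
    c=cap(n); P=pts(c); hsv=cv2.cvtColor(c['color'],cv2.COLOR_BGR2HSV)
    H,S,V=[hsv[...,i].astype(int) for i in range(3)]
    work=(P[...,2]<0.13)&(P[...,2]>0.006)&(P[...,0]>0.2)&(P[...,0]<1.0)&(abs(P[...,1])<.6)
    for nm,m in dict(orange=(H>5)&(H<15)&(S>180)&(V>150),dark=(V<60),yellow=(H>20)&(H<32)&(S>150),blue=(H>105)&(H<120)&(S>150),white=(S<50)&(V>150)).items():
        m=(m&work).astype(np.uint8)
        k,l,st,ce=cv2.connectedComponentsWithStats(m)
        for i in range(1,k):
            if st[i,4]<25: continue
            q=P[l==i]; zt=np.nanpercentile(q[:,2],95)
            top=q[q[:,2]>zt-0.006]
            print(n,nm,ce[i].round(0),st[i,4],'z',zt.round(3),'top mean',np.nanmean(top,0).round(3),'min',np.nanpercentile(q,2,0).round(3),'max',np.nanpercentile(q,98,0).round(3))
    mat=(H>75)&(H<90)&(S>150)
    print('mat z',np.nanmedian(P[mat][:,2]), 'mat ang')
E
python3 m.py
```

```text
scene orange [156.  87.] 53 z 0.096 top mean [ 0.563 -0.569  0.095] min [ 0.548 -0.594  0.082] max [ 0.599 -0.565  0.098]
scene orange [144.  96.] 33 z 0.081 top mean [ 0.624 -0.585  0.081] min [ 0.611 -0.595  0.066] max [ 0.634 -0.573  0.085]
scene orange [155.  95.] 32 z 0.082 top mean [ 0.593 -0.555  0.08 ] min [ 0.581 -0.577  0.061] max [ 0.607 -0.547  0.082]
scene orange [133. 105.] 58 z 0.077 top mean [ 0.673 -0.562  0.074] min [ 0.657 -0.6    0.063] max [ 0.687 -0.546  0.077]
scene orange [180. 147.] 75 z 0.023 top mean [ 0.64  -0.357  0.02 ] min [ 0.627 -0.373  0.015] max [ 0.653 -0.341  0.024]
scene orange [312. 183.] 41 z 0.042 top mean [0.438 0.035 0.039] min [0.422 0.028 0.034] max [0.453 0.041 0.042]
scene orange [129. 218.] 407 z 0.017 top mean [ 0.896 -0.226  0.017] min [ 0.844 -0.31   0.008] max [ 0.928 -0.162  0.06 ]
scene orange [259. 223.] 52 z 0.042 top mean [0.645 0.04  0.039] min [0.629 0.029 0.036] max [0.658 0.052 0.043]
scene orange [171. 263.] 680 z 0.015 top mean [ 0.888 -0.028  0.013] min [ 0.843 -0.114  0.007] max [0.928 0.077 0.059]
scene orange [226. 30
[... 6907 characters left out ...]
1597 z 0.111 top mean [ 0.817 -0.479  0.109] min [ 0.74  -0.54   0.009] max [ 0.9   -0.414  0.112]
side blue [362. 183.] 1208 z 0.054 top mean [ 0.441 -0.294  0.052] min [ 0.376 -0.358  0.007] max [ 0.508 -0.242  0.056]
side blue [209. 228.] 64 z 0.121 top mean [0.766 0.13  0.118] min [0.757 0.121 0.107] max [0.776 0.141 0.121]
side white [211. 240.] 89 z 0.092 top mean [0.759 0.138 0.089] min [0.747 0.124 0.075] max [0.772 0.15  0.094]
side white [272. 312.] 2433 z 0.107 top mean [0.546 0.3   0.104] min [0.439 0.242 0.047] max [0.606 0.374 0.107]
side white [258. 398.] 288 z 0.01 top mean [0.515 0.476 0.008] min [0.456 0.463 0.006] max [0.564 0.496 0.01 ]
mat z 0.0006060577945951606 mat ang
```

Run:
```python
import cv2
a=cv2.imread('pics/scene0.png'); 
cv2.imwrite('pics/s_parts.png',cv2.resize(a[100:250,160:360],None,fx=4,fy=4,interpolation=cv2.INTER_CUBIC))
cv2.imwrite('pics/s_test.png',cv2.resize(a[210:320,290:430],None,fx=5,fy=5,interpolation=cv2.INTER_CUBIC))
```

```text
(no output)
```

View pics/s_parts.png

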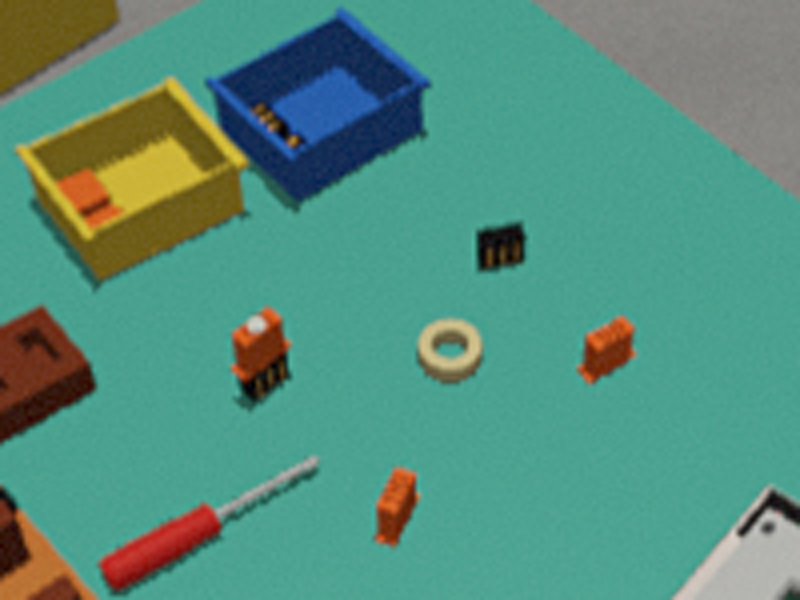

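View pics/s_test.png

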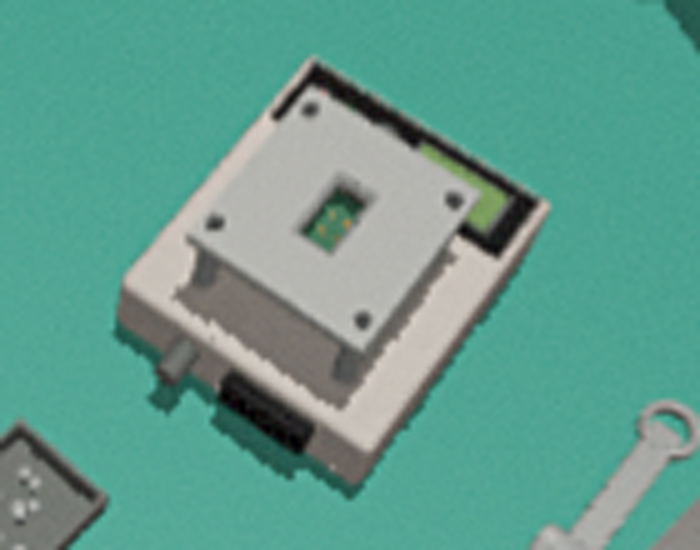

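```bash
cat >> h.py <<'E'
def go(pos,yaw):
    """tool pointing down, tool y axis at world angle yaw (deg, mod 180). prints travel/twist from current measured pose"""
    s=manip.state(); q=R.from_quat(s['ee_rot']); M=q.as_matrix()
    best=None
    for k in (0,180):
        a=np.radians(yaw+k); y=np.array([np.cos(a),np.sin(a),0]); z=np.array([0,0,-1.]); x=np.cross(y,z)
        r=(q.inv()*R.from_matrix(np.c_[x,y,z])).as_rotvec()
        if best is None or np.linalg.norm(r)<np.linalg.norm(best): best=r
    print('t',round(s['time'],2),'tcp',s['tcp_pos'].round(4),'travel',(M.T@(np.array(pos)-s['tcp_pos'])).round(4),'twist',best.round(4),'deg',np.degrees(np.linalg.norm(best)).round(1),'q7',s['qpos'][6].round(2),'F',s['wrist_force'].round(1),'open',round(s['opening'],4))
E
python3 - <<'E'
from h import *
go([.53,-.03,.28],90)
for n in ('scene','side'):
    c=cap(n); P=pts(c); hsv=cv2.cvtColor(c['color'],cv2.COLOR_BGR2HSV)
    H,S,V=[hsv[...,i].astype(int) for i in range(3)]
    for nm,xy,z0,z1 in (('c1',(.436,.035),.034,.044),('c2',(.643,.039),.034,.044),('h',(.428,-.093),.028,.038),('sw',(.64,-.11),.065,.08),('yel',(.605,-.33),.05,.06),('blu',(.443,-.30),.05,.06),('plate',(.548,.3),.1,.107),('box',(.548,.3),.046,.053)):
        r=.12 if nm in('plate','box') else .09 if nm in ('yel','blu') else .035
        m=(P[...,2]>z0)&(P[...,2]<z1)&(np.hypot(P[...,0]-xy[0],P[...,1]-xy[1])<r)
        b=cv2.minAreaRect(P[m][:,:2].astype(np.float32)*1000); print(n,nm,m.sum(),np.nanmedian(P[m][:,2]).round(3),np.round(b[0],1),np.round(b[1],1),round(b[2],1))
E
```

```text
t 0.25 tcp [0.2421 0.603  0.2141] travel [-0.503  -0.4802 -0.0654] twist [-8.000e-04 -1.000e-04 -3.818e-01] deg 21.9 q7 -0.06 F [ 0.8 -0.5 -0.1] open 0.0918
scene c1 57 0.038 [436.7  33.5] [18.2 35.4] 89.8
scene c2 67 0.038 [643.2  37.3] [35.5 15.5] 29.7
scene h 55 0.032 [427.6 -96.9] [18.5 36. ] 66.0
scene sw 66 0.071 [ 641.  -117.1] [37.3 17. ] 8.0
scene yel 304 0.054 [ 605.6 -329.5] [116.8 142. ] 84.9
scene blu 281 0.054 [ 442.  -301.6] [119.4 145.2] 87.7
scene plate 1265 0.105 [546.7 298.5] [114.  100.8] 10.1
scene box 1482 0.051 [527.6 295.2] [182.3 150.3] 10.0
side c1 63 0.037 [434.9  35.5] [21.  34.8] 83.0
side c2 62 0.037 [641.5  38.5] [35.1 20.4] 26.7
side h 52 0.03 [426.3 -95.1] [19.7 37.2] 65.8
side sw 48 0.069 [ 640.4 -116.8] [35.3 21.8] 1.2
side yel 218 0.053 [ 605.1 -328.5] [119.7 141.7] 84.3
side blu 250 0.053 [ 441.6 -299.7] [118.4 142.9] 89.1
side plate 1624 0.104 [546.5 298.8] [110.2 104.3] 10.3
side box 1824 0.05 [526.7 296.7] [179.8 149.6] 10.7
```

```bash
python3 -m pendant '[{"hand":0.06,"travel":[-0.2515,-0.2401,-0.0654],"twist":[0,0,-0.2]},{"hand":0.06,"travel":[-0.2515,-0.2401,-0.0654],"twist":[0,0,-0.2]},{"hand":0.06,"travel":[-0.2515,-0.2401,-0.0654],"twist":[0,0,-0.2]},{"hand":0.06,"travel":[-0.503,-0.4802,-0.0654],"twist":[0,0,-0.382]},{"hand":0.06,"travel":[-0.503,-0.4802,-0.0654],"twist":[0,0,-0.382]},{"hand":0.06,"travel":[-0.503,-0.4802,-0.0654],"twist":[0,0,-0.382]},{"hand":0.06,"travel":[-0.503,-0.4802,-0.0654],"twist":[0,0,-0.382]},{"hand":0.06,"travel":[-0.503,-0.4802,-0.0654],"twist":[0,0,-0.382]},{"hand":0.06,"travel":[-0.503,-0.4802,-0.0654],"twist":[0,0,-0.382]},{"hand":0.06,"travel":[-0.503,-0.4802,-0.0654],"twist":[0,0,-0.382]}]' 20; python3 -c "
from h import *
go([.53,-.03,.28],90)"
```

```text
time: 1.35
tcp_pos: [0.4478, 0.1504, 0.2668]
ee_rot: [-0.0, 1.0, 0.0, 0.0]
wrist_force: [0.6, 1.2, -0.4]
opening: 0.0597
t 1.35 tcp [0.4478 0.1504 0.2668] travel [-0.0822 -0.1804 -0.0132] twist [0.0007 0.001  0.0002] deg 0.1 q7 1.2 F [ 0.6  1.2 -0.4] open 0.0597
```

```bash
python3 -m pendant '[{"hand":0.06,"travel":[-0.08,-0.18,-0.013],"twist":[0,0,0]},{"hand":0.06,"travel":[-0.08,-0.18,-0.013],"twist":[0,0,0]},{"hand":0.06,"travel":[-0.08,-0.18,-0.013],"twist":[0,0,0]},{"hand":0.06,"travel":[-0.08,-0.18,-0.013],"twist":[0,0,0]},{"hand":0.06,"travel":[-0.08,-0.18,-0.013],"twist":[0,0,0]},{"hand":0.06,"travel":[-0.08,-0.18,-0.013],"twist":[0,0,0]},{"hand":0.06,"travel":[-0.08,-0.18,-0.013],"twist":[0,0,0]}]'; python3 -c "
from h import *
go([.53,-.03,.28],90)
c=cap('wrist','w1');print(c['o'],c['Rwc'][:,2])"
```

```text
time: 2.05
tcp_pos: [0.5269, -0.0263, 0.279]
ee_rot: [-0.001, 1.0, 0.0, -0.0]
wrist_force: [0.6, 0.1, -0.4]
opening: 0.06
t 2.05 tcp [ 0.5269 -0.0263  0.279 ] travel [-0.0031 -0.0037 -0.001 ] twist [ 0.0007 -0.0006  0.0019] deg 0.1 q7 1.63 F [ 0.6  0.1 -0.4] open 0.06
[ 0.45409508 -0.02525224  0.44910974] [ 0.2598406   0.00175455 -0.96564993]
```

View pics/w1.png

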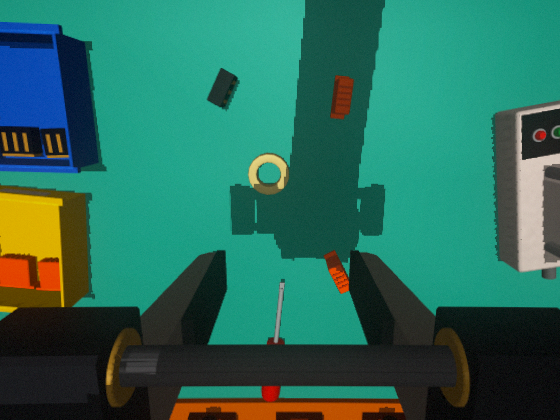

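Wrist view: housing at (222,88), one cap at (342,97), the other at (336,272), tape roll at (268,173), bins at the left and tester at the right. Now refining the poses of these three parts.

```bash
cat > wm.py <<'E'
from h import *
import sys
def rects(c,specs,r=.035,win=.005):
    P=pts(c)
    for nm,xy,z in specs:
        m=(abs(P[...,2]-z)<win)&(np.hypot(P[...,0]-xy[0],P[...,1]-xy[1])<r)
        m=cv2.morphologyEx(m.astype(np.uint8),cv2.MORPH_OPEN,np.ones((3,3)))>0
        if m.sum()<20: print(nm,'none'); continue
        v,u=np.nonzero(m); q=plane(c,np.c_[u,v],np.nanmedian(P[m][:,2]))
        b=cv2.minAreaRect(q[:,:2].astype(np.float32)*1000)
        a=b[2] if b[1][0]>b[1][1] else b[2]-90
        print(nm,m.sum(),'px',u.mean().round(),v.mean().round(),'z',np.nanmedian(P[m][:,2]).round(4),np.round(b[0],1),np.round(b[1],1),'long',round(a,1))
E
python3 - <<'E'
from wm import *
c=cap('wrist')
rects(c,[('c1',(.436,.035),.038),('c2',(.643,.039),.038),('h',(.428,-.096),.032)])
E
```

```text
c1 551 px 343.0 95.0 z 0.0377 [435.7  33. ] [16.2 35.4] long -5.2
c2 373 px 339.0 278.0 z 0.0377 [641.9  37.5] [37.3 15.9] long 26.9
h 557 px 221.0 87.0 z 0.0319 [427.7 -94.9] [16.3 35.6] long -27.7
```

```bash
python3 -c "
from h import *
go([.4357,.0335,.08],85)
go([.4357,.0335,.008],85)"
```

```text
t 2.15 tcp [ 0.5269 -0.0259  0.2791] travel [0.0909 0.0596 0.1992] twist [ 0.0006 -0.0003  0.0903] deg 5.2 q7 1.63 F [-0.4  0.1 -0.3] open 0.06
t 2.15 tcp [ 0.5269 -0.0259  0.2791] travel [0.0909 0.0595 0.2712] twist [ 0.0006 -0.0003  0.0903] deg 5.2 q7 1.63 F [-0.4  0.1 -0.3] open 0.06
```

```bash
python3 -m pendant '[{"hand":0.06,"travel":[0.091,0.06,0.18],"twist":[0,0,0.09]},{"hand":0.06,"travel":[0.091,0.06,0.18],"twist":[0,0,0.09]},{"hand":0.06,"travel":[0.091,0.06,0.18],"twist":[0,0,0.09]},{"hand":0.06,"travel":[0.091,0.06,0.18],"twist":[0,0,0.09]},{"hand":0.06,"travel":[0.091,0.06,0.18],"twist":[0,0,0.09]},{"hand":0.06,"travel":[0.091,0.06,0.18],"twist":[0,0,0.09]},{"hand":0.06,"travel":[0.091,0.06,0.18],"twist":[0,0,0.09]}]'; python3 -c "
from h import *
go([.4357,.0335,.008],85)"
```

```text
time: 2.85
tcp_pos: [0.4387, 0.0324, 0.1009]
ee_rot: [0.045, 0.999, 0.0, 0.002]
wrist_force: [-0.1, -0.5, 0.2]
opening: 0.0601
t 2.85 tcp [0.4387 0.0324 0.1009] travel [0.0035 0.0008 0.0928] twist [ 0.0007  0.0037 -0.0023] deg 0.3 q7 1.46 F [-0.1 -0.5  0.2] open 0.0601
```

```bash
python3 -m pendant '[{"hand":0.06,"travel":[0.002,0.001,0.05],"twist":[0,0,0]},{"hand":0.06,"travel":[0.002,0.001,0.08],"twist":[0,0,0]},{"hand":0.06,"travel":[0.002,0.001,0.092],"twist":[0,0,0]},{"hand":0.06,"travel":[0.002,0.001,0.092],"twist":[0,0,0]},{"hand":0.06,"travel":[0.002,0.001,0.092],"twist":[0,0,0]},{"hand":0.005,"travel":[0.002,0.001,0.092],"twist":[0,0,0]},{"hand":0.005,"travel":[0.002,0.001,0.092],"twist":[0,0,0]},{"hand":0.005,"travel":[0.002,0.001,0.092],"twist":[0,0,0]},{"hand":0.005,"travel":[0.002,0.001,0.092],"twist":[0,0,0]},{"hand":0.005,"travel":[0.002,0.001,0.092],"twist":[0,0,0]}]' 20; python3 -c "
from h import *
a=np.radians(-5);x=np.array([np.cos(a),np.sin(a)]);p=np.array([.605,-.329])-.040*x
print(p);go([.4357,.0335,.12],85);go([p[0],p[1],.12],85)"
```

```text
time: 3.85
tcp_pos: [0.4345, 0.0335, 0.0075]
ee_rot: [0.045, 0.999, 0.0, 0.0]
wrist_force: [-0.6, 1.0, 0.2]
opening: 0.0217
[ 0.56515221 -0.32551377]
t 3.85 tcp [0.4345 0.0335 0.0075] travel [-1.300e-03  1.000e-04 -1.125e-01] twist [ 0.0001  0.0004 -0.0025] deg 0.1 q7 1.55 F [-0.6  1.   0.2] open 0.0217
t 3.85 tcp [0.4345 0.0335 0.0075] travel [-0.1624 -0.3459 -0.1125] twist [ 0.0001  0.0004 -0.0025] deg 0.1 q7 1.55 F [-0.6  1.   0.2] open 0.0217
```

Still closing (21.7 mm); I'll finish the grip before lifting.

```bash
python3 -m pendant '[{"hand":0.005,"travel":[0,0,0],"twist":[0,0,0]},{"hand":0.005,"travel":[0,0,0],"twist":[0,0,0]},{"hand":0.005,"travel":[0,0,0],"twist":[0,0,0]},{"hand":0.005,"travel":[0,0,-0.05],"twist":[0,0,0]},{"hand":0.005,"travel":[0,0,-0.1],"twist":[0,0,0]},{"hand":0.005,"travel":[0,0,-0.12],"twist":[0,0,0]},{"hand":0.005,"travel":[-0.05,-0.1,-0.12],"twist":[0,0,0]},{"hand":0.005,"travel":[-0.05,-0.1,-0.12],"twist":[0,0,0]},{"hand":0.005,"travel":[-0.1624,-0.346,-0.12],"twist":[0,0,0]},{"hand":0.005,"travel":[-0.1624,-0.346,-0.12],"twist":[0,0,0]}]' 20; python3 -c "
from h import *
cap('wrist','w2')
go([.565,-.3255,.13],85)"
```

```text
time: 4.85
tcp_pos: [0.5046, -0.1555, 0.1272]
ee_rot: [0.045, 0.999, 0.0, 0.0]
wrist_force: [0.1, 0.7, -0.4]
opening: 0.0158
t 4.9 tcp [ 0.5067 -0.1654  0.1281] travel [-0.0737 -0.1536 -0.0005] twist [-0.0066  0.0051 -0.011 ] deg 0.8 q7 1.91 F [ 3.2 -6.8  1.2] open 0.016
```

View pics/w2.png

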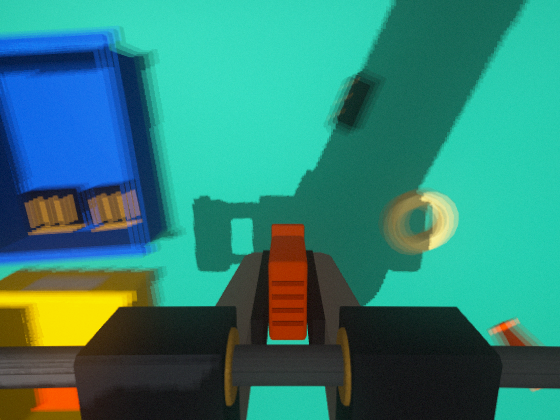

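The cap is held between the fingers at (288,282). Continuing to the yellow bin.

```bash
python3 -m pendant '[{"hand":0.005,"travel":[-0.066,-0.14,0],"twist":[0,0,0]},{"hand":0.005,"travel":[-0.066,-0.14,0],"twist":[0,0,0]},{"hand":0.005,"travel":[-0.066,-0.14,0],"twist":[0,0,0]},{"hand":0.005,"travel":[-0.066,-0.14,0],"twist":[0,0,0]},{"hand":0.005,"travel":[-0.066,-0.14,0],"twist":[0,0,0]},{"hand":0.005,"travel":[-0.066,-0.14,0],"twist":[0,0,0]}]'; python3 -c "
from h import *
go([.565,-.3255,.02],85)"
```

```text
time: 5.5
tcp_pos: [0.5569, -0.2974, 0.1265]
ee_rot: [0.044, 0.999, 0.001, -0.001]
wrist_force: [0.5, 0.5, -0.2]
opening: 0.0159
t 5.5 tcp [ 0.5569 -0.2974  0.1265] travel [-0.0107 -0.0274  0.1065] twist [ 0.0016 -0.0015 -0.0016] deg 0.2 q7 2.14 F [ 0.5  0.5 -0.2] open 0.0159
```

```bash
python3 -m pendant '[{"hand":0.005,"travel":[-0.0107,-0.028,0],"twist":[0,0,0]},{"hand":0.005,"travel":[-0.0107,-0.028,0],"twist":[0,0,0]},{"hand":0.005,"travel":[-0.0107,-0.028,0.05],"twist":[0,0,0]},{"hand":0.005,"travel":[-0.0107,-0.028,0.09],"twist":[0,0,0]},{"hand":0.005,"travel":[-0.0107,-0.028,0.108],"twist":[0,0,0]},{"hand":0.005,"travel":[-0.0107,-0.028,0.108],"twist":[0,0,0]},{"hand":0.005,"travel":[-0.0107,-0.028,0.108],"twist":[0,0,0]},{"hand":0.035,"travel":[-0.0107,-0.028,0.108],"twist":[0,0,0]},{"hand":0.035,"travel":[-0.0107,-0.028,0.108],"twist":[0,0,0]},{"hand":0.035,"travel":[-0.0107,-0.028,0.108],"twist":[0,0,0]}]'; python3 -c "
from h import *
go([.642,.0375,.13],117)"
```

```text
time: 6.5
tcp_pos: [0.5653, -0.3282, 0.02]
ee_rot: [0.045, 0.999, -0.0, 0.0]
wrist_force: [0.4, -0.7, -0.4]
opening: 0.0346
t 6.5 tcp [ 0.5653 -0.3282  0.02  ] travel [-0.0435  0.3711 -0.1101] twist [-2.000e-04  2.000e-04 -5.614e-01] deg 32.2 q7 2.22 F [ 0.4 -0.7 -0.4] open 0.0346
```

```bash
python3 -m pendant '[{"hand":0.035,"travel":[0,0,-0.05],"twist":[0,0,0]},{"hand":0.035,"travel":[0,0,-0.1],"twist":[0,0,0]},{"hand":0.035,"travel":[0,0,-0.11],"twist":[0,0,0]},{"hand":0.06,"travel":[-0.0435,0.371,-0.11],"twist":[0,0,-0.56]},{"hand":0.06,"travel":[-0.0435,0.371,-0.11],"twist":[0,0,-0.56]},{"hand":0.06,"travel":[-0.0435,0.371,-0.11],"twist":[0,0,-0.56]},{"hand":0.06,"travel":[-0.0435,0.371,-0.11],"twist":[0,0,-0.56]},{"hand":0.06,"travel":[-0.0435,0.371,-0.11],"twist":[0,0,-0.56]},{"hand":0.06,"travel":[-0.0435,0.371,-0.11],"twist":[0,0,-0.56]},{"hand":0.06,"travel":[-0.0435,0.371,-0.11],"twist":[0,0,-0.56]}]'; python3 -c "
from h import *
go([.642,.0375,.13],117)"
```

```text
time: 7.5
tcp_pos: [0.6372, 0.0161, 0.1294]
ee_rot: [-0.233, 0.973, 0.0, 0.0]
wrist_force: [0.6, -0.2, 0.6]
opening: 0.0601
t 7.5 tcp [0.6372 0.0161 0.1294] travel [-0.014   0.0169 -0.0006] twist [ 0.      0.0001 -0.0017] deg 0.1 q7 2.08 F [ 0.6 -0.2  0.6] open 0.0601
```

```bash
python3 -m pendant '[{"hand":0.045,"travel":[-0.014,0.017,0],"twist":[0,0,0]},{"hand":0.045,"travel":[-0.014,0.017,0],"twist":[0,0,0]},{"hand":0.045,"travel":[-0.014,0.017,0],"twist":[0,0,0]},{"hand":0.045,"travel":[-0.014,0.017,0],"twist":[0,0,0]}]';  python3 -c "
from h import *
go([.642,.0375,.008],117)
c=cap('wrist','w3')
from wm import rects
rects(c,[('c2',(.643,.039),.038)])"
```

```text
time: 7.9
tcp_pos: [0.6417, 0.0332, 0.1292]
ee_rot: [-0.231, 0.973, -0.001, -0.0]
wrist_force: [0.2, -0.5, -0.7]
opening: 0.0451
t 7.9 tcp [0.6417 0.0332 0.1292] travel [-0.0023  0.0038  0.1212] twist [-0.001  -0.0009 -0.0042] deg 0.3 q7 2.05 F [ 0.2 -0.5 -0.7] open 0.0451
c2 1049 px 291.0 221.0 z 0.0379 [642.7  37.3] [36.1 15.3] long 27.4
```

View pics/w3.png

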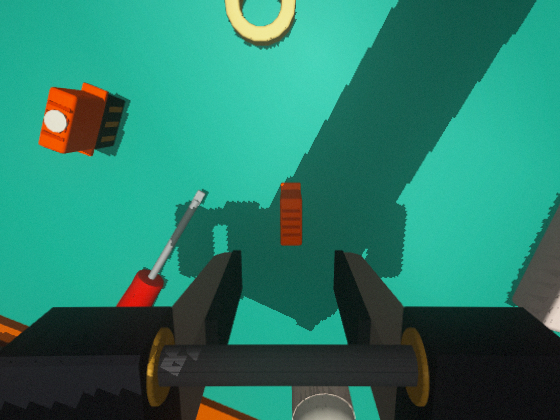

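Cap B at (291,215) lies centred between the fingers. The screwdriver tip at (200,195) is clear, and the bottle at (325,400) is about 13 cm behind the fingers.

```bash
python3 -m pendant '[{"hand":0.045,"travel":[-0.001,0.001,0.05],"twist":[0,0,0]},{"hand":0.045,"travel":[-0.001,0.001,0.09],"twist":[0,0,0]},{"hand":0.045,"travel":[-0.001,0.001,0.115],"twist":[0,0,0]},{"hand":0.045,"travel":[-0.001,0.001,0.121],"twist":[0,0,0]},{"hand":0.045,"travel":[-0.001,0.001,0.121],"twist":[0,0,0]},{"hand":0.005,"travel":[-0.001,0.001,0.121],"twist":[0,0,0]},{"hand":0.005,"travel":[-0.001,0.001,0.121],"twist":[0,0,0]},{"hand":0.005,"travel":[-0.001,0.001,0.121],"twist":[0,0,0]},{"hand":0.005,"travel":[-0.001,0.001,0.121],"twist":[0,0,0]},{"hand":0.005,"travel":[-0.001,0.001,0.121],"twist":[0,0,0]}]' 20; python3 -m pendant '[{"hand":0.005,"travel":[0,0,0],"twist":[0,0,0]},{"hand":0.005,"travel":[0,0,0],"twist":[0,0,0]},{"hand":0.005,"travel":[0,0,0],"twist":[0,0,0]},{"hand":0.005,"travel":[0,0,-0.05],"twist":[0,0,0]},{"hand":0.005,"travel":[0,0,-0.1],"twist":[0,0,0]},{"hand":0.005,"travel":[0,0,-0.13],"twist":[0,0,0]},{"hand":0.005,"travel":[0,0,-0.13],"twist":[0,0,0]}]'
python3 - <<'E'
from h import *
c=cap('scene','s1'); a=c['color'];cv2.imwrite('pics/s1c.png',cv2.resize(a[90:250,150:350],None,fx=4,fy=4,interpolation=cv2.INTER_CUBIC))
a=np.radians(-5);x=np.array([np.cos(a),np.sin(a)]);p=np.array([.605,-.329])-.003*x
print(p);go([p[0],p[1],.13],85)
E
```

```text
time: 8.95
tcp_pos: [0.6432, 0.0374, 0.0093]
ee_rot: [-0.233, 0.972, -0.0, 0.001]
wrist_force: [-0.1, -0.6, 6.1]
opening: 0.0162
time: 9.65
tcp_pos: [0.6458, 0.0375, 0.1436]
ee_rot: [-0.233, 0.972, -0.0, 0.005]
wrist_force: [-0.3, 0.2, -0.7]
opening: 0.0156
[ 0.60201142 -0.32873853]
t 9.7 tcp [0.644  0.0375 0.1408] travel [ 0.2034 -0.3074  0.0103] twist [-1.000e-04  4.900e-03  5.575e-01] deg 31.9 q7 2.05 F [ 0.2  0.1 -0.6] open 0.0157
```

View pics/s1c.png

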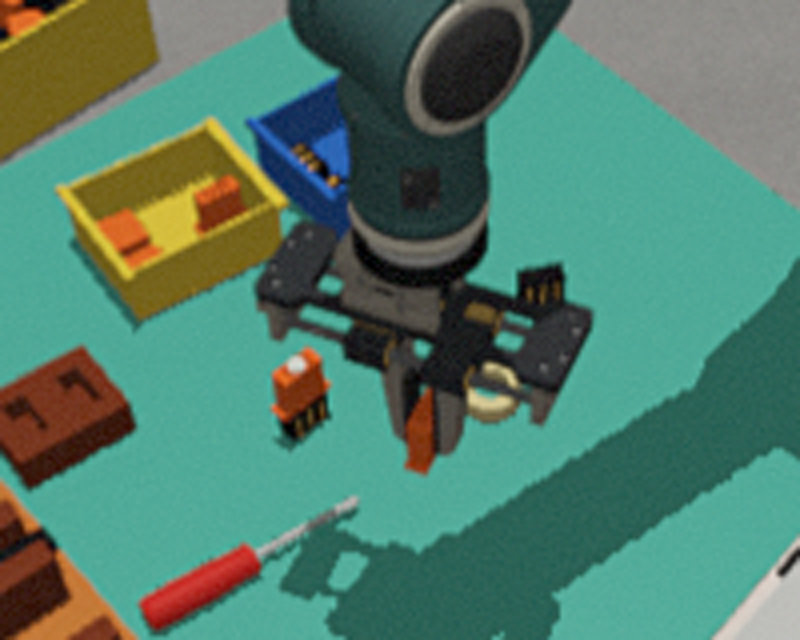

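Scene: cap A stands in the yellow bin at crop (219,203) and cap B is held. Switch and tape roll are unmoved.

```bash
python3 -m pendant '[{"hand":0.005,"travel":[0.2017,-0.3058,0.01],"twist":[0,0,0.558]},{"hand":0.005,"travel":[0.2017,-0.3058,0.01],"twist":[0,0,0.558]},{"hand":0.005,"travel":[0.2017,-0.3058,0.01],"twist":[0,0,0.558]},{"hand":0.005,"travel":[0.2017,-0.3058,0.01],"twist":[0,0,0.558]},{"hand":0.005,"travel":[0.2017,-0.3058,0.01],"twist":[0,0,0.558]},{"hand":0.005,"travel":[0.2017,-0.3058,0.01],"twist":[0,0,0.558]},{"hand":0.005,"travel":[0.2017,-0.3058,0.01],"twist":[0,0,0.558]},{"hand":0.005,"travel":[0.2017,-0.3058,0.01],"twist":[0,0,0.558]},{"hand":0.005,"travel":[0.2017,-0.3058,0.01],"twist":[0,0,0.558]},{"hand":0.005,"travel":[0.2017,-0.3058,0.01],"twist":[0,0,0.558]}]'; python3 -c "
from h import *
go([.605,-.329,.13],85)
cap('wrist','w4')"
```

```text
time: 10.7
tcp_pos: [0.6011, -0.3247, 0.1267]
ee_rot: [0.044, 0.999, 0.001, -0.001]
wrist_force: [0.7, -0.6, -0.1]
opening: 0.0156
t 10.7 tcp [ 0.6011 -0.3247  0.1267] travel [-0.0043 -0.0039 -0.0034] twist [ 0.0022 -0.0021  0.0002] deg 0.2 q7 2.14 F [ 0.7 -0.6 -0.1] open 0.0156
```

View pics/w4.png

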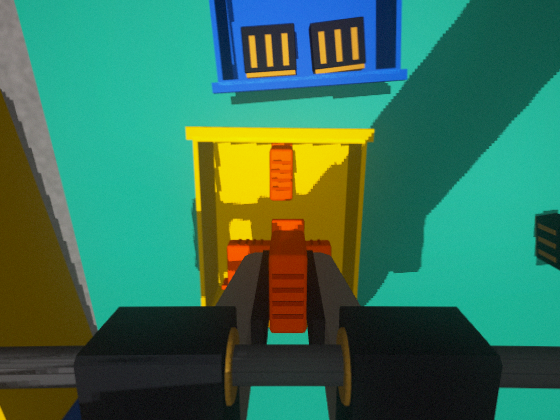

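Cap A at (281,172) is near the −x wall, and the stock's front edge is at about row 240. Checking the free gap.

```bash
python3 -c "
from h import *
c=cap('wrist')
print(plane(c,[[280,147],[281,199]],.041).round(4),plane(c,[[245,240],[320,241]],.022).round(4),plane(c,[[280,137],[200,137],[368,137]],.055).round(4))"
```

```text
[[ 0.5502 -0.3226  0.041 ]
 [ 0.5858 -0.3251  0.041 ]] [[ 0.6199 -0.3562  0.022 ]
 [ 0.6256 -0.2986  0.022 ]] [[ 0.5429 -0.3217  0.055 ]
 [ 0.5387 -0.3719  0.055 ]
 [ 0.5476 -0.2665  0.055 ]]
```

```bash
python3 -m pendant '[{"hand":0.005,"travel":[-0.0025,-0.003,0.0],"twist":[0,0,0]},{"hand":0.005,"travel":[-0.0025,-0.003,0.05],"twist":[0,0,0]},{"hand":0.005,"travel":[-0.0025,-0.003,0.085],"twist":[0,0,0]},{"hand":0.005,"travel":[-0.0025,-0.003,0.1],"twist":[0,0,0]},{"hand":0.005,"travel":[-0.0025,-0.003,0.1],"twist":[0,0,0]},{"hand":0.035,"travel":[-0.0025,-0.003,0.1],"twist":[0,0,0]},{"hand":0.035,"travel":[-0.0025,-0.003,0.1],"twist":[0,0,0]},{"hand":0.035,"travel":[-0.0025,-0.003,0.1],"twist":[0,0,0]},{"hand":0.035,"travel":[-0.0025,-0.003,0.05],"twist":[0,0,0]},{"hand":0.035,"travel":[-0.0025,-0.003,0],"twist":[0,0,0]}]'; python3 -c "
from h import *
cap('wrist','w5')
go([.4277,-.0949,.13],62.3)"
```

```text
time: 11.8
tcp_pos: [0.602, -0.3292, 0.1276]
ee_rot: [0.044, 0.999, 0.001, -0.002]
wrist_force: [1.4, -0.7, 1.4]
opening: 0.0351
t 11.85 tcp [ 0.607  -0.3325  0.1385] travel [0.1997 0.2209 0.0055] twist [-0.002   0.0114  0.3952] deg 22.7 q7 2.15 F [ 2.5 -2.   5.6] open 0.0352
```

View pics/w5.png

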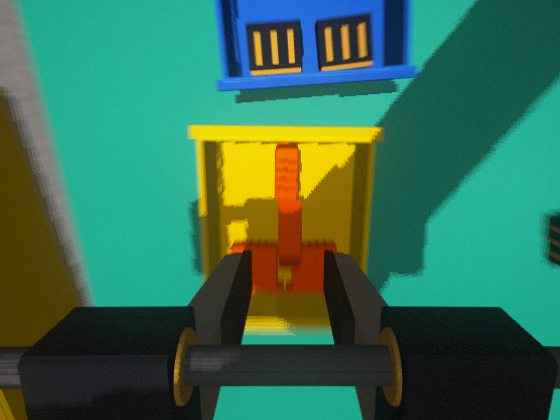

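Both caps are in the yellow bin, at (287,172) and (290,232). Next, the housing.

```bash
python3 -m pendant '[{"hand":0.045,"travel":[0.2,0.222,0.005],"twist":[0,0,0.395]},{"hand":0.045,"travel":[0.2,0.222,0.005],"twist":[0,0,0.395]},{"hand":0.045,"travel":[0.2,0.222,0.005],"twist":[0,0,0.395]},{"hand":0.045,"travel":[0.2,0.222,0.005],"twist":[0,0,0.395]},{"hand":0.045,"travel":[0.2,0.222,0.005],"twist":[0,0,0.395]},{"hand":0.045,"travel":[0.2,0.222,0.005],"twist":[0,0,0.395]},{"hand":0.045,"travel":[0.2,0.222,0.005],"twist":[0,0,0.395]},{"hand":0.045,"travel":[0.2,0.222,0.005],"twist":[0,0,0.395]}]'; python3 -c "
from h import *
from wm import rects
go([.4277,-.0949,.006],62.3)
c=cap('wrist','w6')
rects(c,[('h',(.428,-.096),.032)])"
```

```text
time: 12.65
tcp_pos: [0.4239, -0.0904, 0.1237]
ee_rot: [0.238, 0.971, 0.001, 0.001]
wrist_force: [1.0, -1.0, -0.2]
opening: 0.0449
t 12.65 tcp [ 0.4239 -0.0904  0.1237] travel [-0.0053 -0.0024  0.1177] twist [0.0013 0.001  0.0027] deg 0.2 q7 1.42 F [ 1.  -1.  -0.2] open 0.0449
h 1050 px 281.0 226.0 z 0.0319 [427.2 -95.2] [15.5 35.6] long -27.5
```

View pics/w6.png

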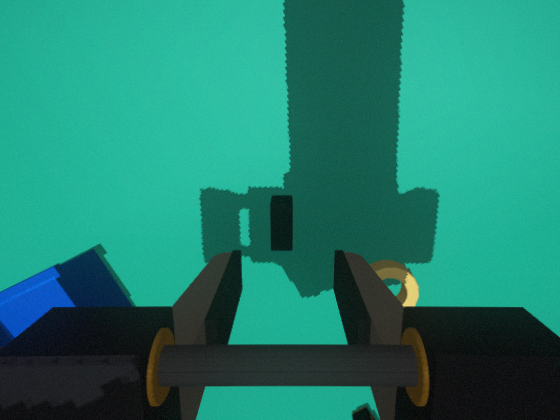

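The housing at (281,222) is aligned with the jaws, and the tape roll at (390,285) is clear of the fingers.

```bash
python3 -m pendant '[{"hand":0.045,"travel":[-0.004,-0.002,0.05],"twist":[0,0,0]},{"hand":0.045,"travel":[-0.004,-0.002,0.09],"twist":[0,0,0]},{"hand":0.045,"travel":[-0.004,-0.002,0.112],"twist":[0,0,0]},{"hand":0.045,"travel":[-0.004,-0.002,0.118],"twist":[0,0,0]},{"hand":0.045,"travel":[-0.004,-0.002,0.118],"twist":[0,0,0]},{"hand":0.005,"travel":[-0.004,-0.002,0.118],"twist":[0,0,0]},{"hand":0.005,"travel":[-0.004,-0.002,0.118],"twist":[0,0,0]},{"hand":0.005,"travel":[-0.004,-0.002,0.118],"twist":[0,0,0]},{"hand":0.005,"travel":[-0.004,-0.002,0.118],"twist":[0,0,0]},{"hand":0.005,"travel":[-0.004,-0.002,0.118],"twist":[0,0,0]}]' 20; python3 -m pendant '[{"hand":0.005,"travel":[0,0,0],"twist":[0,0,0]},{"hand":0.005,"travel":[0,0,0],"twist":[0,0,0]},{"hand":0.005,"travel":[0,0,0],"twist":[0,0,0]},{"hand":0.005,"travel":[0,0,-0.05],"twist":[0,0,0]},{"hand":0.005,"travel":[0,0,-0.1],"twist":[0,0,0]},{"hand":0.005,"travel":[0,0,-0.12],"twist":[0,0,0]},{"hand":0.005,"travel":[0,0,-0.12],"twist":[0,0,0]}]'
python3 - <<'E'
from h import *
cap('wrist','w7')
go([.442-.025,-.3,.13],88)
E
```

```text
time: 13.7
tcp_pos: [0.4271, -0.0947, 0.006]
ee_rot: [0.239, 0.971, 0.0, 0.001]
wrist_force: [-0.8, -0.3, 7.1]
opening: 0.0158
time: 14.4
tcp_pos: [0.4285, -0.0947, 0.1279]
ee_rot: [0.239, 0.971, 0.001, 0.003]
wrist_force: [0.3, 0.3, -0.0]
opening: 0.0158
t 14.45 tcp [ 0.4273 -0.0944  0.1263] travel [-0.0862 -0.187  -0.0039] twist [ 0.0017  0.0031 -0.4471] deg 25.6 q7 1.44 F [-0.3 -0.3 -1. ] open 0.0158
```

View pics/w7.png

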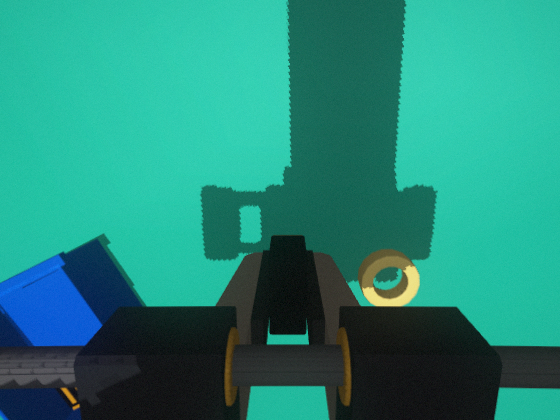

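The housing is held at (288,285). On to the blue bin.

```bash
python3 -m pendant '[{"hand":0.005,"travel":[-0.086,-0.187,-0.003],"twist":[0,0,-0.447]},{"hand":0.005,"travel":[-0.086,-0.187,-0.003],"twist":[0,0,-0.447]},{"hand":0.005,"travel":[-0.086,-0.187,-0.003],"twist":[0,0,-0.447]},{"hand":0.005,"travel":[-0.086,-0.187,-0.003],"twist":[0,0,-0.447]},{"hand":0.005,"travel":[-0.086,-0.187,-0.003],"twist":[0,0,-0.447]},{"hand":0.005,"travel":[-0.086,-0.187,-0.003],"twist":[0,0,-0.447]},{"hand":0.005,"travel":[-0.086,-0.187,-0.003],"twist":[0,0,-0.447]}]'; python3 -c "
from h import *
go([.417,-.3,.02],88)"
```

```text
time: 15.15
tcp_pos: [0.4144, -0.3, 0.1264]
ee_rot: [0.019, 1.0, 0.001, -0.002]
wrist_force: [0.4, 0.4, -0.6]
opening: 0.0159
t 15.15 tcp [ 0.4144 -0.3     0.1264] travel [-3.000e-03 -1.000e-04  1.064e-01] twist [ 0.0016 -0.0032 -0.0027] deg 0.3 q7 2.34 F [ 0.4  0.4 -0.6] open 0.0159
```

```bash
python3 -m pendant '[{"hand":0.005,"travel":[-0.002,0,0.05],"twist":[0,0,0]},{"hand":0.005,"travel":[-0.002,0,0.085],"twist":[0,0,0]},{"hand":0.005,"travel":[-0.002,0,0.106],"twist":[0,0,0]},{"hand":0.005,"travel":[-0.002,0,0.106],"twist":[0,0,0]},{"hand":0.035,"travel":[-0.002,0,0.106],"twist":[0,0,0]},{"hand":0.035,"travel":[-0.002,0,0.106],"twist":[0,0,0]},{"hand":0.035,"travel":[-0.002,0,0.106],"twist":[0,0,0]},{"hand":0.035,"travel":[-0.002,0,0.05],"twist":[0,0,0]},{"hand":0.035,"travel":[-0.002,0,0],"twist":[0,0,0]},{"hand":0.035,"travel":[-0.002,0,-0.04],"twist":[0,0,0]}]'; python3 -c "
from h import *
cap('wrist','w8')
go([.6405,-.117,.17],95)"
```

```text
time: 16.15
tcp_pos: [0.4177, -0.3006, 0.1709]
ee_rot: [0.018, 1.0, -0.0, 0.001]
wrist_force: [0.8, 0.0, 0.8]
opening: 0.0349
t 16.2 tcp [ 0.4212 -0.3035  0.1778] travel [-0.2122  0.1946  0.0095] twist [-0.0055  0.0119 -0.1245] deg 7.2 q7 2.3 F [ 2.3 -2.3  4.5] open 0.0349
```

View pics/w8.png

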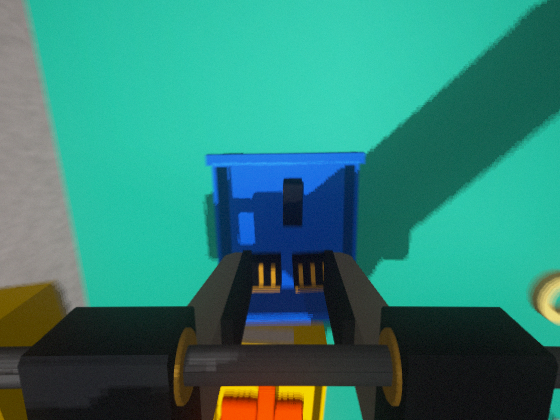

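The housing stands in the blue bin at (293,203), clear of the stock. Now over the switch to measure it up close.

```bash
python3 -m pendant '[{"hand":0.045,"travel":[-0.212,0.192,0.01],"twist":[0,0,-0.125]},{"hand":0.045,"travel":[-0.212,0.192,0.01],"twist":[0,0,-0.125]},{"hand":0.045,"travel":[-0.212,0.192,0.01],"twist":[0,0,-0.125]},{"hand":0.045,"travel":[-0.212,0.192,0.01],"twist":[0,0,-0.125]},{"hand":0.045,"travel":[-0.212,0.192,0.01],"twist":[0,0,-0.125]},{"hand":0.045,"travel":[-0.212,0.192,0.01],"twist":[0,0,-0.125]},{"hand":0.045,"travel":[-0.212,0.192,0.01],"twist":[0,0,-0.125]},{"hand":0.045,"travel":[-0.212,0.192,0.01],"twist":[0,0,-0.125]}]'; python3 -m pendant '[{"hand":0.045,"travel":[0,0,0],"twist":[0,0,0]},{"hand":0.045,"travel":[0,0,0],"twist":[0,0,0]}]'; python3 -c "
from h import *
from wm import rects
go([.6405,-.117,.17],95)
c=cap('wrist','w9')
rects(c,[('sw',(.64,-.116),.07)])
go([.6405,-.117,.17],95)"
```

```text
time: 17.0
tcp_pos: [0.6366, -0.1156, 0.1586]
ee_rot: [-0.045, 0.999, -0.0, 0.0]
wrist_force: [-0.1, -1.2, -0.1]
opening: 0.0454
time: 17.2
tcp_pos: [0.6356, -0.1179, 0.1589]
ee_rot: [-0.043, 0.999, -0.0, 0.0]
wrist_force: [0.1, -0.7, 0.5]
opening: 0.0447
t 17.2 tcp [ 0.6356 -0.1179  0.1589] travel [-0.005   0.0004 -0.0111] twist [-0.0004  0.0004 -0.0007] deg 0.1 q7 2.01 F [ 0.1 -0.7  0.5] open 0.0447
sw 1075 px 286.0 226.0 z 0.07 [ 641.  -117.1] [36.1 15.8] long 5.4
t 17.25 tcp [ 0.6357 -0.1177  0.1589] travel [-0.0048  0.0003 -0.0111] twist [-0.0002  0.0005 -0.0006] deg 0.0 q7 2.01 F [-0.4  0.1  0.6] open 0.0453
```

View pics/w9.png

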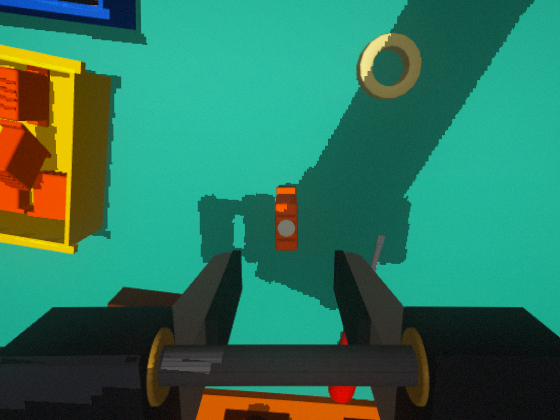

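The switch at (286,218) is centred at (641,−117) mm, 70 mm high, with its long axis at 5.4°. All are consistent with the scene views. Grasping it with the fingertips 37 mm up.

```bash
python3 -m pendant '[{"hand":0.045,"travel":[-0.005,0.0005,0.05],"twist":[0,0,-0.007]},{"hand":0.045,"travel":[-0.005,0.0005,0.09],"twist":[0,0,-0.007]},{"hand":0.045,"travel":[-0.005,0.0005,0.115],"twist":[0,0,-0.007]},{"hand":0.045,"travel":[-0.005,0.0005,0.122],"twist":[0,0,-0.007]},{"hand":0.045,"travel":[-0.005,0.0005,0.122],"twist":[0,0,-0.007]},{"hand":0.045,"travel":[-0.005,0.0005,0.122],"twist":[0,0,-0.007]},{"hand":0.005,"travel":[-0.005,0.0005,0.122],"twist":[0,0,-0.007]},{"hand":0.005,"travel":[-0.005,0.0005,0.122],"twist":[0,0,-0.007]},{"hand":0.005,"travel":[-0.005,0.0005,0.122],"twist":[0,0,-0.007]},{"hand":0.005,"travel":[-0.005,0.0005,0.122],"twist":[0,0,-0.007]}]' 45; python3 -m pendant '[{"hand":0.005,"travel":[0,0,0],"twist":[0,0,0]},{"hand":0.005,"travel":[0,0,0],"twist":[0,0,0]},{"hand":0.005,"travel":[0,0,0],"twist":[0,0,0]},{"hand":0.005,"travel":[0,0,0],"twist":[0,0,0]}]'
python3 - <<'E'
from h import *
c=cap('wrist','w10')
go([.6,.2,.22],100.3)
E
```

```text
time: 18.25
tcp_pos: [0.6417, -0.1153, 0.0368]
ee_rot: [-0.048, 0.999, -0.0, 0.0]
wrist_force: [0.4, 0.1, -0.2]
opening: 0.0153
time: 18.65
tcp_pos: [0.6417, -0.1152, 0.0367]
ee_rot: [-0.048, 0.999, 0.0, 0.0]
wrist_force: [-0.5, 0.0, 4.9]
opening: 0.0158
t 18.7 tcp [ 0.6417 -0.1152  0.0368] travel [ 0.0111  0.3178 -0.1832] twist [ 0.      0.0007 -0.0836] deg 4.8 q7 2.07 F [-1.2  0.3  5.3] open 0.0158
```

View pics/w10.png

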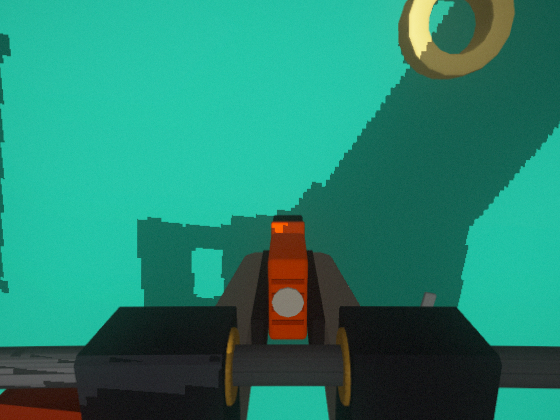

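```bash
python3 -m pendant '[{"hand":0.005,"travel":[0,0,-0.03],"twist":[0,0,0]},{"hand":0.005,"travel":[0,0,-0.08],"twist":[0,0,0]},{"hand":0.005,"travel":[0,0,-0.13],"twist":[0,0,0]},{"hand":0.005,"travel":[0,0,-0.18],"twist":[0,0,0]},{"hand":0.005,"travel":[0,0,-0.18],"twist":[0,0,0]},{"hand":0.005,"travel":[0,0,-0.18],"twist":[0,0,0]}]'
python3 - <<'E'
from h import *
c=cap('wrist','w11')
go([.606,.309,.21],100.3)
E
```

```text
time: 19.3
tcp_pos: [0.6417, -0.1151, 0.2169]
ee_rot: [-0.048, 0.999, 0.0, 0.001]
wrist_force: [-0.9, -0.1, -1.5]
opening: 0.0152
t 19.35 tcp [ 0.6406 -0.1148  0.2151] travel [-0.0063  0.4252  0.0054] twist [ 0.0008 -0.0015 -0.0834] deg 4.8 q7 1.99 F [ 0.2  0.3 -1.2] open 0.0153
```

View pics/w11.png

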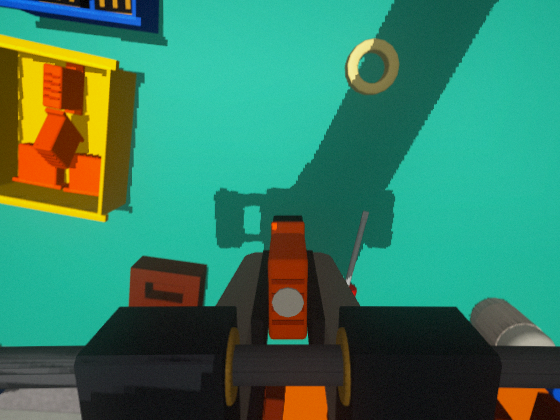

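The switch is held upright at (288,280), and the bystanders are where they were. Moving to look at the window.

```bash
python3 -m pendant '[{"hand":0.005,"travel":[-0.006,0.425,0.0],"twist":[0,0,-0.083]},{"hand":0.005,"travel":[-0.006,0.425,0.0],"twist":[0,0,-0.083]},{"hand":0.005,"travel":[-0.006,0.425,0.0],"twist":[0,0,-0.083]},{"hand":0.005,"travel":[-0.006,0.425,0.0],"twist":[0,0,-0.083]},{"hand":0.005,"travel":[-0.006,0.425,0.0],"twist":[0,0,-0.083]},{"hand":0.005,"travel":[-0.006,0.425,0.0],"twist":[0,0,-0.083]},{"hand":0.005,"travel":[-0.006,0.425,0.0],"twist":[0,0,-0.083]},{"hand":0.005,"travel":[-0.006,0.425,0.0],"twist":[0,0,-0.083]},{"hand":0.005,"travel":[-0.006,0.425,0.0],"twist":[0,0,-0.083]},{"hand":0.005,"travel":[-0.006,0.425,0.0],"twist":[0,0,-0.083]}]';  python3 -m pendant '[{"hand":0.005,"travel":[0,0,0],"twist":[0,0,0]},{"hand":0.005,"travel":[0,0,0],"twist":[0,0,0]},{"hand":0.005,"travel":[0,0,0],"twist":[0,0,0]}]'
python3 - <<'E'
from h import *
c=cap('wrist','w12')
go([.606,.309,.21],100.3)
E
```

```text
time: 20.35
tcp_pos: [0.603, 0.3143, 0.2123]
ee_rot: [-0.094, 0.996, 0.0, -0.003]
wrist_force: [-0.0, 0.5, -0.8]
opening: 0.0157
time: 20.65
tcp_pos: [0.6071, 0.306, 0.2158]
ee_rot: [-0.088, 0.996, -0.001, -0.0]
wrist_force: [-0.3, -0.5, -0.2]
opening: 0.0157
t 20.7 tcp [0.6071 0.3064 0.2161] travel [0.0006 0.0028 0.0061] twist [-0.0006 -0.0003 -0.0034] deg 0.2 q7 1.38 F [-0.6  0.   0.1] open 0.0157
```

View pics/w12.png

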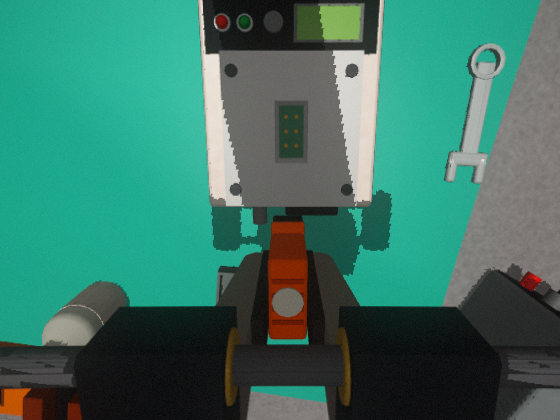

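The window is at (291,131) in the plate (220–380, 50–207), roughly in line with the held switch at (288,280). I'll measure window, plate and in-hand switch from this same camera so that calibration offsets cancel.

```bash
cat > win.py <<'E'
from h import *
import sys
c=cap('wrist',sys.argv[1]); s=manip.state(); P=pts(c); t=s['tcp_pos']; M=R.from_quat(s['ee_rot']).as_matrix()
print('tcp',t.round(4),'tool y ang',np.degrees(np.arctan2(M[1,1],M[0,1])).round(2),'tilt',np.degrees(np.arccos(-M[2,2])).round(2))
def rect(m,z,nm):
    v,u=np.nonzero(m); q=plane(c,np.c_[u,v],z); b=cv2.minAreaRect(q[:,:2].astype(np.float32)*1000)
    a=b[2] if b[1][0]>b[1][1] else b[2]-90
    tl=M.T@(np.r_[np.array(b[0])/1000,z]-t)
    print(nm,m.sum(),'px',u.mean().round(1),v.mean().round(1),'ctr',np.round(b[0],1),np.round(b[1],1),'long',round(a,2),'in tool mm',(tl*1000).round(1))
near=(np.hypot(P[...,0]-.547,P[...,1]-.3)<.09)
pl=near&(abs(P[...,2]-.105)<.006)
print('plate z',np.nanmedian(P[pl][:,2]))
k,l,st,ce=cv2.connectedComponentsWithStats(pl.astype(np.uint8)); i=1+np.argmax(st[1:,4]); m=(l==i)
rect(m,.105,'plate')
# hole: holes of the plate mask
cs,h=cv2.findContours(m.astype(np.uint8),cv2.RETR_CCOMP,cv2.CHAIN_APPROX_NONE)
for j in range(len(cs)):
    if h[0][j][3]>=0 and cv2.contourArea(cs[j])>200:
        mm=np.zeros(m.shape,np.uint8); cv2.drawContours(mm,cs,j,1,-1); mm[m]=0
        rect(mm>0,.105,'hole')
# colour: green/dark inside
hsv=cv2.cvtColor(c['color'],cv2.COLOR_BGR2HSV)
zt=t[2]+.033
sw=(abs(P[...,2]-zt)<.006)&(np.hypot(P[...,0]-t[0],P[...,1]-t[1])<.04)&(((hsv[...,0]<15)&(hsv[...,1]>150))|((hsv[...,1]<60)&(hsv[...,2]>120)))
k,l,st,ce=cv2.connectedComponentsWithStats(sw.astype(np.uint8)); i=1+np.argmax(st[1:,4]); print('top z-tcp',np.nanmedian(P[l==i][:,2])-t[2]); rect(l==i,zt,'swtop')
ln=(np.hypot(P[...,0]-t[0],P[...,1]-t[1])<.04)&(P[...,2]>t[2]+.02)&(hsv[...,1]<60)&(hsv[...,2]>120)
k,l,st,ce=cv2.connectedComponentsWithStats(ln.astype(np.uint8)); i=1+np.argmax(st[1:,4]); rect(l==i,zt,'lens')
E
python3 win.py w13
python3 - <<'E'
import cv2
a=cv2.imread('pics/w13.png');cv2.imwrite('pics/w13c.png',cv2.resize(a[80:345,220:370],None,fx=2.2,fy=2.2,interpolation=cv2.INTER_CUBIC))
E
```

```text
tcp [0.607  0.3068 0.2163] tool y ang 100.13 tilt 0.02
plate z 0.10494905047592218
plate 19943 px 290.3 126.3 ctr [547.9 299.1] [109.1 100.1] long 10.28 in tool mm [ 59.5   2.8 111.3]
hole 1273 px 290.5 131.0 ctr [547.6 299.3] [37.6 17.1] long 10.16 in tool mm [ 59.8   3.2 111.3]
top z-tcp 0.03280493361392037
swtop 2568 px 287.4 294.3 ctr [605.1 307.4] [36.8 15.9] long 10.21 in tool mm [  1.8   1.  -33. ]Traceback (most recent call last):
  File "win.py", line 27, in <module>
    k,l,st,ce=cv2.connectedComponentsWithStats(ln.astype(np.uint8)); i=1+np.argmax(st[1:,4]); rect(l==i,zt,'lens')
                                                                         ~~~~~~~~~^^^^^^^^^^
    return _wrapfunc(a, 'argmax', axis=axis, out=out, **kwds)
    return bound(*args, **kwds)
ValueError: attempt to get argmax of an empty sequence
```

View pics/w13c.png

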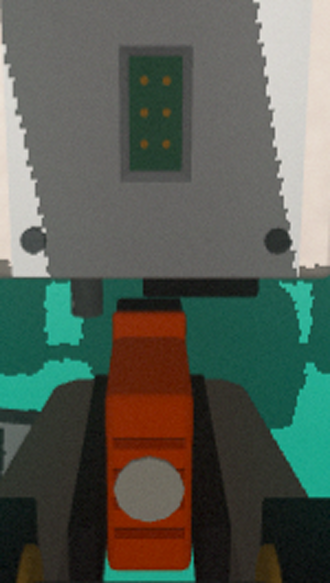

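Plate z is 0.105 m and the hole measures 37.6 × 17.1 mm, as expected. Yaw agrees within 0.1°, and the window lies (+58.0, +2.2) mm from the switch in tool axes. I'll move to just above it and verify with the fixed cameras.

```bash
python3 -m pendant '[{"hand":0.005,"travel":[0.03,0.001,0.01],"twist":[0,0,0]},{"hand":0.005,"travel":[0.058,0.0022,0.03],"twist":[0,0,0]},{"hand":0.005,"travel":[0.058,0.0022,0.05],"twist":[0,0,0]},{"hand":0.005,"travel":[0.058,0.0022,0.05],"twist":[0,0,0]},{"hand":0.005,"travel":[0.058,0.0022,0.05],"twist":[0,0,0]},{"hand":0.005,"travel":[0.058,0.0022,0.05],"twist":[0,0,0]}]'
python3 - <<'E'
from h import *
go([.5485,.2985,.16],100.2)
for n in('scene','side'):
    c=cap(n,n+'2')
    d=plane(c,[[0,0]],0)
    K=c['color']; 
    y0,x0=(190,290) if n=='scene' else (240,200)
    cv2.imwrite('pics/%s2c.png'%n,cv2.resize(K[y0:y0+110,x0:x0+140],None,fx=5,fy=5,interpolation=cv2.INTER_CUBIC))
E
```

```text
time: 21.35
tcp_pos: [0.5506, 0.3001, 0.1676]
ee_rot: [-0.089, 0.996, 0.0, 0.001]
wrist_force: [1.0, -0.7, -0.4]
opening: 0.0157
t 21.35 tcp [0.5506 0.3001 0.1676] travel [ 0.0023 -0.0013  0.0075] twist [0.0006 0.0024 0.0001] deg 0.1 q7 1.35 F [ 1.  -0.7 -0.4] open 0.0157
```

View pics/scene2c.png

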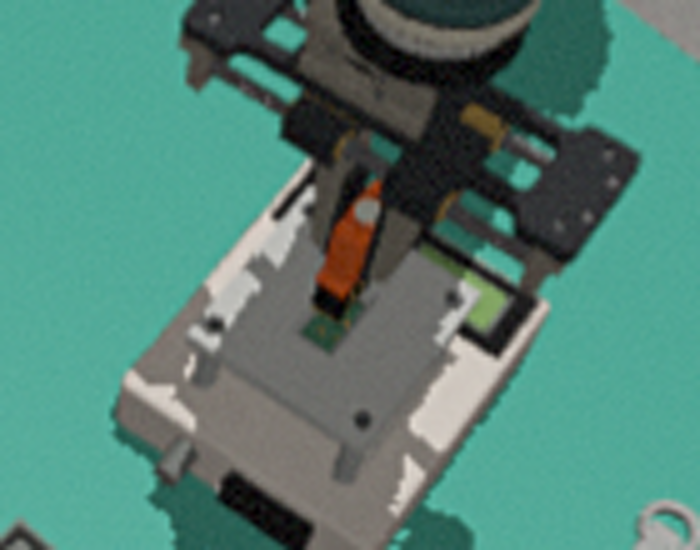

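View pics/side2c.png

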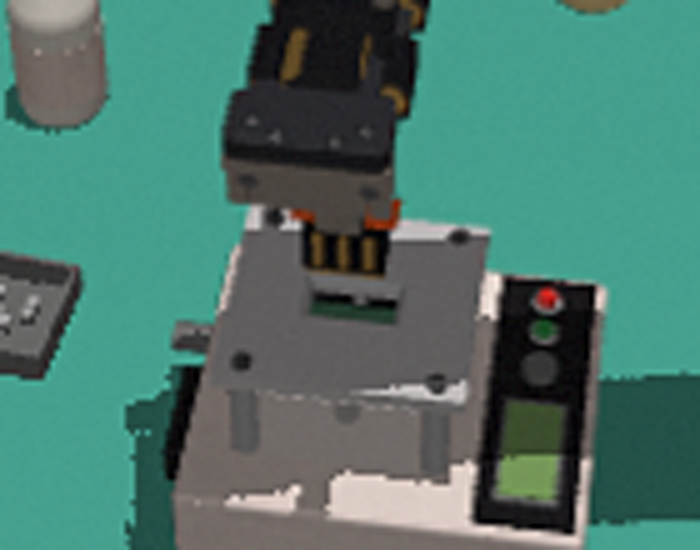

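Side crop: the switch's foot spans (305–386, 272) just above and behind the window (310–400, 300). Scene crop: the foot is at (328,300), over the window at (333,325). Quantifying with rays.

Run:
```python
from h import *
from plant import manip
s=manip.state(); print(s['tcp_pos'].round(4))
zf=s['tcp_pos'][2]-.037
a=np.radians(10.2); ux=np.array([np.cos(a),np.sin(a)]); uy=np.array([-ux[1],ux[0]])
O=np.array([.5477,.2992])
for n,x0,y0 in(('side',200,240),('scene',290,190)):
    c=cap(n); im=cv2.imread('pics/%s2.png'%n)
    a0=cv2.imread('pics/%s0.png'%n)
    # window in the first picture, clear view: dark/green opening within the plate
    P0=None
    hsv=cv2.cvtColor(a0,cv2.COLOR_BGR2HSV)
    # project plate-top window corners of the wrist estimate for comparison
    K=np.array(c['intrinsics']);D=np.array([c['k1'],0,0,0,0.])
    cor=[np.r_[O+sx*.022*ux+sy*.012*uy,.105] for sx,sy in((-1,-1),(1,-1),(1,1),(-1,1))]
    ft=[np.r_[s['tcp_pos'][:2]+sx*.017*ux+sy*.007*uy,zf] for sx,sy in((-1,-1),(1,-1),(1,1),(-1,1))]
    pr=cv2.projectPoints(np.array(cor+ft),np.array(c['rvec'],float),np.array(c['tvec'],float),K,D)[0][:,0]
    big=cv2.resize(im[y0:y0+110,x0:x0+140],None,fx=5,fy=5,interpolation=cv2.INTER_CUBIC)
    q=((pr-[x0,y0])*5+2).astype(int)
    cv2.polylines(big,[q[:4]],True,(0,0,255),1); cv2.polylines(big,[q[4:]],True,(255,0,255),1)
    cv2.imwrite('pics/%s3c.png'%n,big)
```

```text
[0.5503 0.3002 0.1674]
```

View pics/side3c.png

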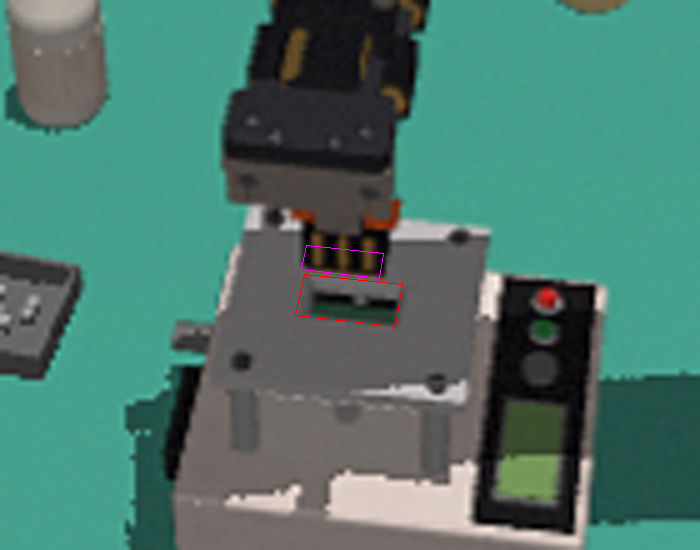

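View pics/scene3c.png

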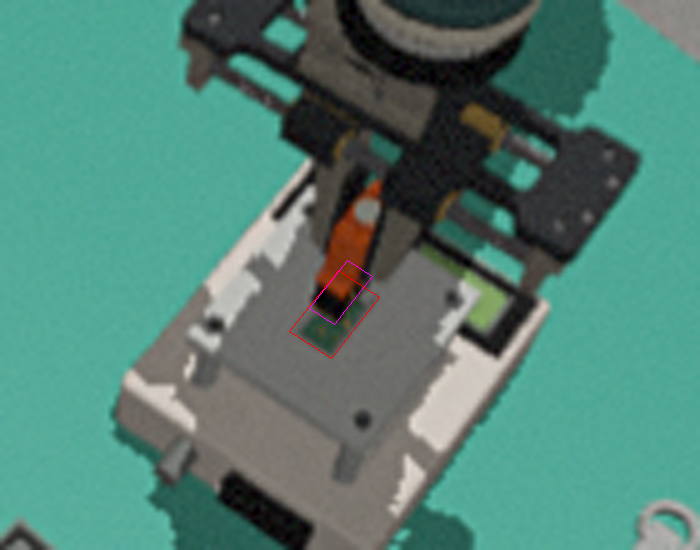

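Run:
```python
import cv2,numpy as np
a=cv2.imread('pics/side0.png')[285:320,245:305]; b=cv2.imread('pics/scene0.png')[230:280,330:390]
A=cv2.resize(a,None,fx=12,fy=12,interpolation=cv2.INTER_NEAREST);cv2.imwrite('pics/z1.png',A)
cv2.imwrite('pics/z2.png',cv2.resize(b,None,fx=10,fy=10,interpolation=cv2.INTER_NEAREST))
s=cv2.imread('pics/side2.png')[275:310,245:305];cv2.imwrite('pics/z3.png',cv2.resize(s,None,fx=12,fy=12,interpolation=cv2.INTER_NEAREST))
```

```text
(no output)
```

View pics/z1.png

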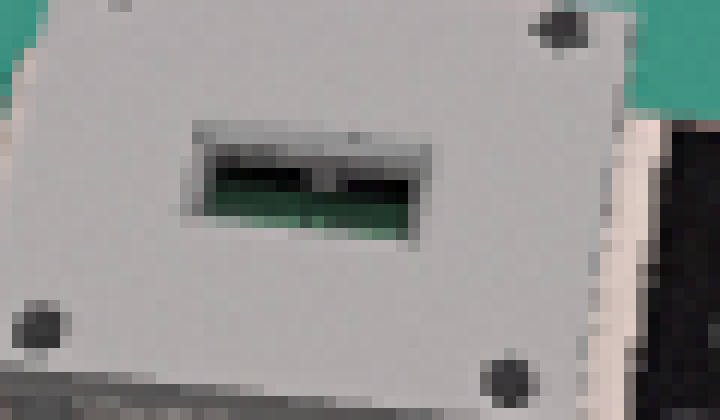

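View pics/z2.png

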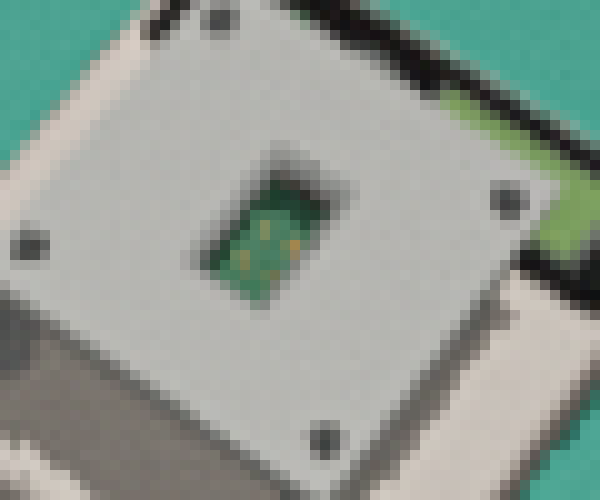

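View pics/z3.png

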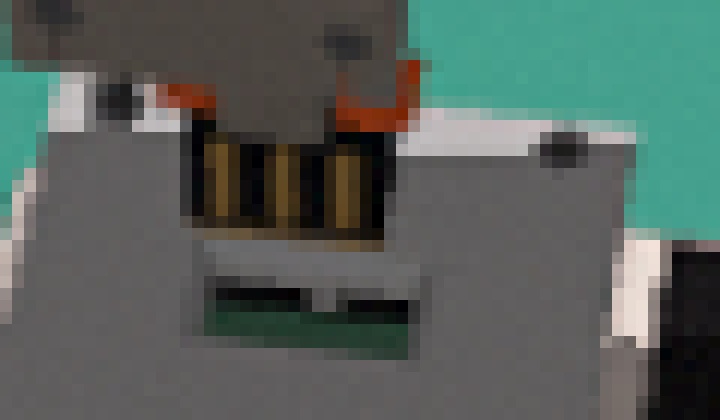

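Run:
```python
from h import *
s=manip.state(); zf=s['tcp_pos'][2]-.037
a=np.radians(10.2); ux=np.array([np.cos(a),np.sin(a)]); uy=np.array([-ux[1],ux[0]]); O=np.array([.5477,.2992])
loc=lambda q:np.c_[(q[:,:2]-O)@ux,(q[:,:2]-O)@uy]*1000
c=cap('side')
w=plane(c,np.array([[193,125],[432,147],[415,240],[185,212]])/12+[244.5,284.5],.105); print('win side',loc(w).round(1),loc(w).mean(0).round(1))
f=plane(c,np.array([[195,230],[386,250]])/12+[244.5,274.5],zf); print('foot side (+y edge)',loc(f).round(1),loc(f).mean(0).round(1)-[0,7])
c=cap('scene')
w=plane(c,np.array([[282,145],[352,190],[262,308],[190,258]])/10+[329.5,229.5],.105); print('win scene',loc(w).round(1),loc(w).mean(0).round(1))
print('tcp',loc(np.r_[s['tcp_pos']][None]).round(1),s['tcp_pos'])
im=cv2.imread('pics/scene2.png')[230:280,330:390]; cv2.imwrite('pics/z4.png',cv2.resize(im,None,fx=10,fy=10,interpolation=cv2.INTER_NEAREST))
```

```text
win side [[ 21.4 -10.6]
 [-23.  -11.4]
 [-22.7  10.8]
 [ 19.6  10.1]] [-1.2 -0.3]
foot side (+y edge) [[ 17.8   7.2]
 [-16.8   7.2]] [0.5 0.2]
win scene [[-22.1 -10.8]
 [-21.9   9.5]
 [ 19.8  10. ]
 [ 19.1 -11.2]] [-1.3 -0.6]
tcp [[2.2 0.7]] [0.54976458 0.30027453 0.16692992]
```

View pics/z4.png

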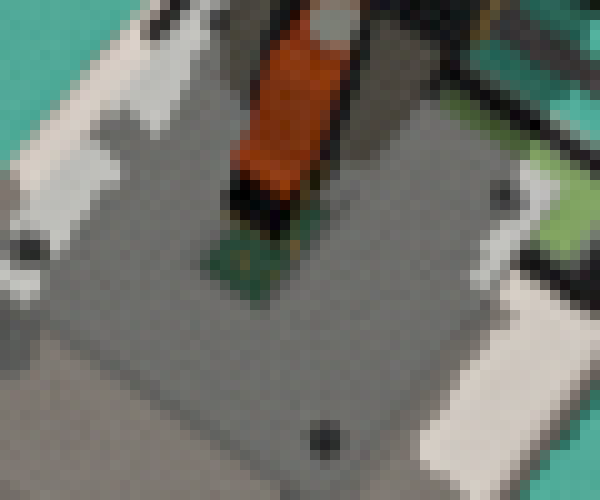

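Run:
```python
from h import *
s=manip.state(); print(s['tcp_pos'].round(4)); zf=.1302
a=np.radians(10.2); ux=np.array([np.cos(a),np.sin(a)]); uy=np.array([-ux[1],ux[0]]); O=np.array([.5477,.2992])
loc=lambda q:np.c_[(q[:,:2]-O)@ux,(q[:,:2]-O)@uy]*1000
c=cap('scene')
print(loc(plane(c,np.array([[222,215],[275,240]])/10+[329.5,229.5],zf)).round(1))
c=cap('side'); cv2.imwrite('pics/z5.png',cv2.resize(c['color'][275:310,245:305],None,fx=12,fy=12,interpolation=cv2.INTER_NEAREST))
```

```text
[0.5494 0.3002 0.1666]
[[18.8 -6.5]
 [16.7  7. ]]
```

View pics/z5.png

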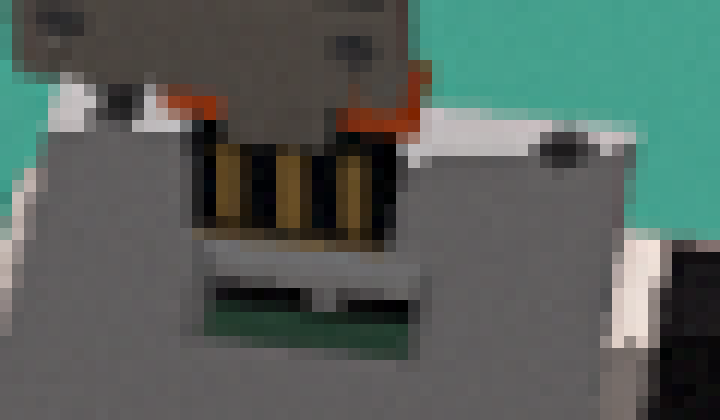

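Fixed cameras, after settling: the foot is within about 0.5–0.9 mm (x) and 0.5–0.8 mm (y) of the window centre, inside the 3 mm lead-in. I'll make a small trim and lower slowly to about 12 mm depth.

```bash
python3 -m pendant '[{"hand":0.005,"travel":[0.0005,-0.0004,0.01],"twist":[0,0,0]},{"hand":0.005,"travel":[0.0005,-0.0004,0.018],"twist":[0,0,0]},{"hand":0.005,"travel":[0.0005,-0.0004,0.022],"twist":[0,0,0]},{"hand":0.005,"travel":[0.0005,-0.0004,0.025],"twist":[0,0,0]},{"hand":0.005,"travel":[0.0005,-0.0004,0.028],"twist":[0,0,0]},{"hand":0.005,"travel":[0.0005,-0.0004,0.031],"twist":[0,0,0]},{"hand":0.005,"travel":[0.0005,-0.0004,0.034],"twist":[0,0,0]},{"hand":0.005,"travel":[0.0005,-0.0004,0.037],"twist":[0,0,0]},{"hand":0.005,"travel":[0.0005,-0.0004,0.037],"twist":[0,0,0]},{"hand":0.005,"travel":[0.0005,-0.0004,0.037],"twist":[0,0,0]}]' 45
python3 - <<'E'
from h import *
go([.5492,.2998,.11],100.2)
c=cap('side','side4'); cv2.imwrite('pics/side4c.png',cv2.resize(c['color'][240:350,200:340],None,fx=5,fy=5,interpolation=cv2.INTER_CUBIC))
c=cap('scene','scene4'); cv2.imwrite('pics/scene4c.png',cv2.resize(c['color'][190:300,290:430],None,fx=5,fy=5,interpolation=cv2.INTER_CUBIC))
E
```

```text
time: 22.75
tcp_pos: [0.5487, 0.2992, 0.1289]
ee_rot: [-0.089, 0.996, -0.0, -0.0]
wrist_force: [0.6, -2.6, -1.5]
opening: 0.0158
t 22.75 tcp [0.5487 0.2992 0.1289] travel [-0.0006  0.0005  0.0189] twist [-0.0008 -0.0004  0.0008] deg 0.1 q7 1.37 F [ 0.6 -2.6 -1.5] open 0.0158
```

View pics/side4c.png

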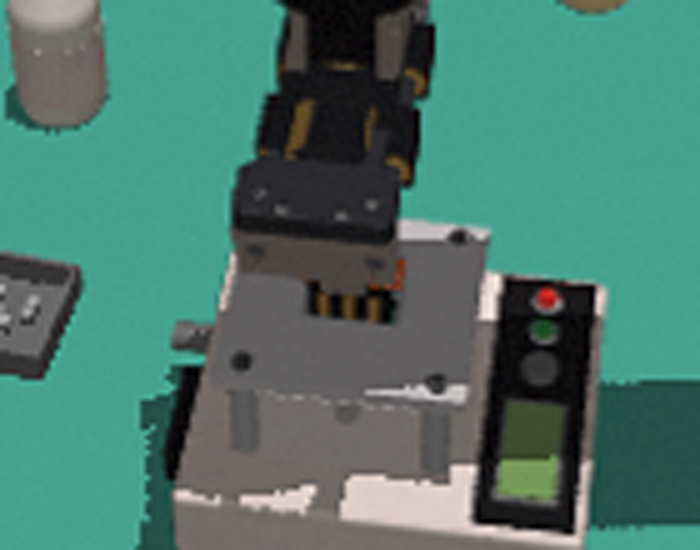

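View pics/scene4c.png

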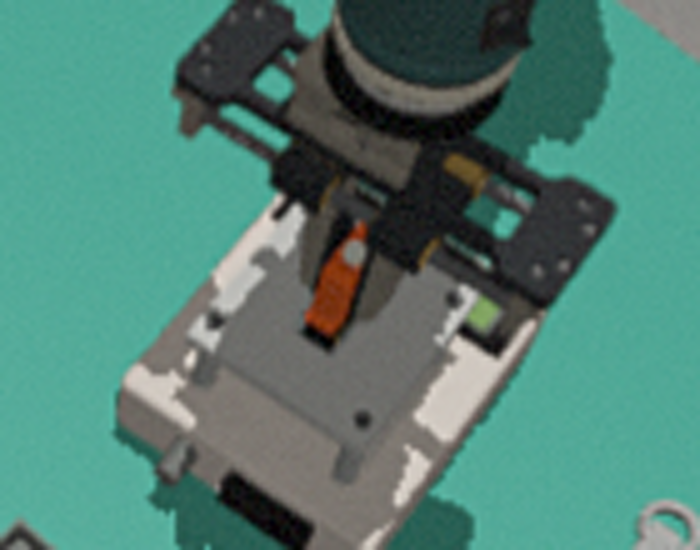

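It's in the window about 13 mm with only a small side force. Pressing on gently, with more grip.

```bash
python3 -m pendant '[{"hand":0.005,"travel":[0,-0.0004,0.003],"twist":[0,0,0]},{"hand":0.005,"travel":[0,-0.0004,0.006],"twist":[0,0,0]},{"hand":0.005,"travel":[0,-0.0004,0.009],"twist":[0,0,0]},{"hand":0.005,"travel":[0,-0.0004,0.011],"twist":[0,0,0]},{"hand":0.005,"travel":[0,-0.0004,0.013],"twist":[0,0,0]},{"hand":0.005,"travel":[0,-0.0004,0.015],"twist":[0,0,0]},{"hand":0.005,"travel":[0,-0.0004,0.016],"twist":[0,0,0]},{"hand":0.005,"travel":[0,-0.0004,0.017],"twist":[0,0,0]},{"hand":0.005,"travel":[0,-0.0004,0.018],"twist":[0,0,0]},{"hand":0.005,"travel":[0,-0.0004,0.018],"twist":[0,0,0]}]' 60; python3 -c "
from h import *
go([.5492,.2998,.1097],100.2)"
```

```text
time: 23.85
tcp_pos: [0.5489, 0.2992, 0.1121]
ee_rot: [-0.089, 0.996, 0.0, 0.0]
wrist_force: [-2.7, -4.0, 7.1]
opening: 0.0154
t 23.85 tcp [0.5489 0.2992 0.1121] travel [-0.0004  0.0005  0.0024] twist [0.0002 0.0001 0.001 ] deg 0.1 q7 1.38 F [-2.7 -4.   7.1] open 0.0154
```

```bash
python3 -m pendant '[{"hand":0.005,"travel":[0,0,0.001],"twist":[0,0,0]},{"hand":0.005,"travel":[0,0,0.002],"twist":[0,0,0]},{"hand":0.005,"travel":[0,0,0.003],"twist":[0,0,0]},{"hand":0.005,"travel":[0,0,0.003],"twist":[0,0,0]},{"hand":0.005,"travel":[0,0,0.003],"twist":[0,0,0]}]'; python3 -c "
from h import *
go([.5492,.2998,.1097],100.2)"
```

```text
time: 24.35
tcp_pos: [0.5489, 0.2992, 0.1096]
ee_rot: [-0.089, 0.996, 0.0, 0.0]
wrist_force: [-3.2, -4.8, 10.7]
opening: 0.0157
t 24.35 tcp [0.5489 0.2992 0.1096] travel [-0.0004  0.0006 -0.0001] twist [0.0004 0.0001 0.001 ] deg 0.1 q7 1.38 F [-3.2 -4.8 10.7] open 0.0157
```

```bash
python3 -m pendant '[{"hand":0.005,"travel":[0,0,0.0005],"twist":[0,0,0]},{"hand":0.005,"travel":[0,0,0.001],"twist":[0,0,0]},{"hand":0.005,"travel":[0,0,0.001],"twist":[0,0,0]},{"hand":0.005,"travel":[0,0,0.001],"twist":[0,0,0]}]'
python3 - <<'E'
from h import *
go([.5492,.2998,.1097],100.2)
c=cap('side','side5'); cv2.imwrite('pics/side5c.png',cv2.resize(c['color'][250:330,220:320],None,fx=7,fy=7,interpolation=cv2.INTER_CUBIC))
c=cap('scene','scene5'); cv2.imwrite('pics/scene5c.png',cv2.resize(c['color'][210:290,310:410],None,fx=7,fy=7,interpolation=cv2.INTER_CUBIC))
E
```

```text
time: 24.75
tcp_pos: [0.5489, 0.2992, 0.1096]
ee_rot: [-0.089, 0.996, 0.0, 0.0]
wrist_force: [-6.3, -5.7, 16.2]
opening: 0.0157
t 24.75 tcp [0.5489 0.2992 0.1096] travel [-0.0004  0.0005 -0.0001] twist [0.0008 0.0001 0.0009] deg 0.1 q7 1.38 F [-6.3 -5.7 16.2] open 0.0157
```

View pics/side5c.png

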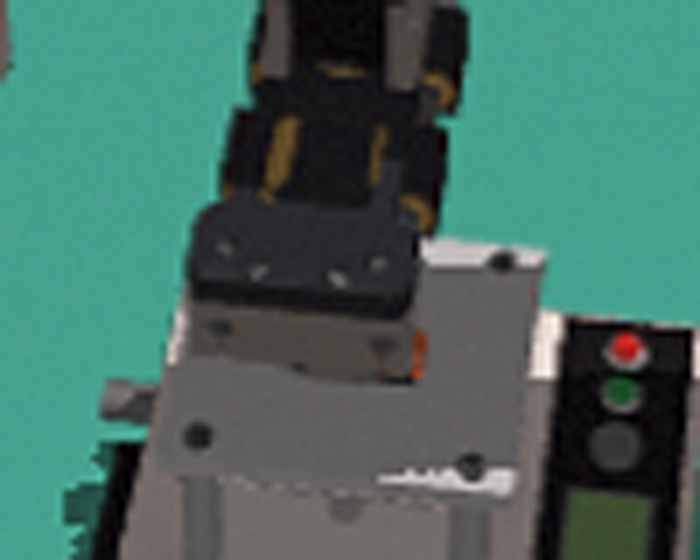

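View pics/scene5c.png

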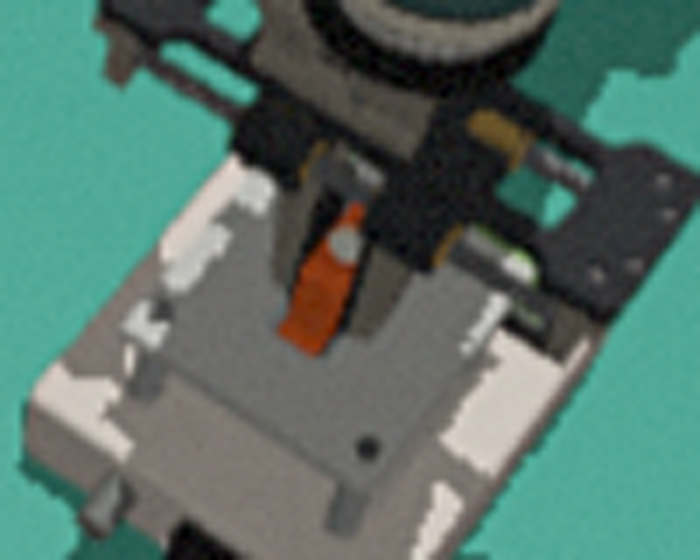

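The stop is rigid: z stays at 0.1096 m while the force rises from 10.7 to 16.2 N. Scene crop: the ears are down on the plate at (300,340). I'll check with the wrist camera for slip in the grip, and check the bins.

```bash
sed -i '/^ln=/,$d' win.py; python3 win.py w14 | grep -v hole
python3 - <<'E'
from h import *
c=cap('scene','s6');cv2.imwrite('pics/s6c.png',cv2.resize(c['color'][95:250,140:340],None,fx=4,fy=4,interpolation=cv2.INTER_CUBIC))
s=manip.state();print(s['time'],s['tcp_pos'].round(4),s['wrist_force'].round(1),s['wrist_torque'].round(2),s['opening'])
E
```

```text
tcp [0.5489 0.2992 0.1096] tool y ang 100.26 tilt 0.04
plate z 0.10495276285755274
plate 25231 px 284.6 212.8 ctr [531.9 296.2] [ 78.6 100.2] long -79.7 in tool mm [17.2  0.1  4.6]
top z-tcp 0.033348292743638736
swtop 3260 px 287.3 295.8 ctr [546.8 300.1] [37.3 15.9] long 10.6 in tool mm [  1.9   1.3 -33. ]
24.95 [0.5489 0.2992 0.1096] [-6.4 -6.2 16.3] [-1.39  1.39 -0.06] 0.015491379680888108
```

View pics/s6c.png

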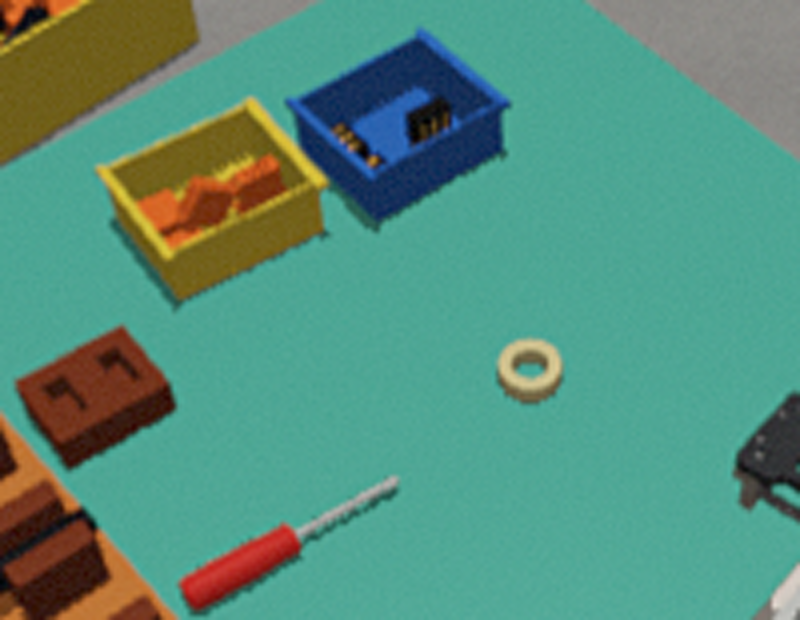

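View pics/w14.png

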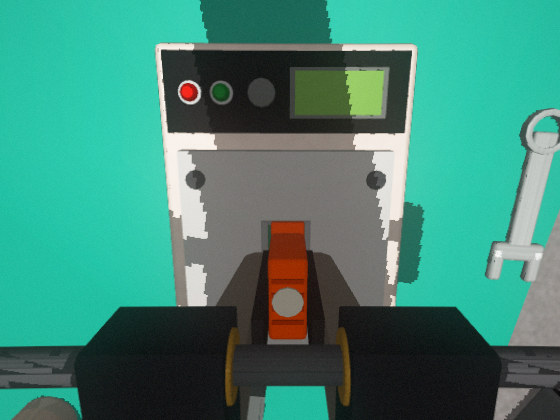

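The switch top is at 0.143 m, exactly plate plus 38 mm, so it is seated without slip (tilt 0.04°, yaw 10.6° against 10.2°). Both caps and the housing are in their bins below the rims, and the bystanders are unmoved. Handing in.

```bash
python3 -c "
from h import *
print(workorder.sign_off()); s=manip.state(); print(s['time'],s['tcp_pos'],s['wrist_force'],s['opening'])"
```

```text
the job is handed in; nothing more can be done
None
the job is handed in; nothing more can be done
```

The job is handed in at about 25 s. Both loose caps are in the yellow bin and the housing is in the blue bin. The finished switch is pressed fully home in the tester window and still held with a 60 N grip command.

**Seating:** the arm stopped rigidly at z = 0.1096 m while the push rose from 10.7 to 16.2 N. The switch top measured 0.143 m, which is where it should be with the ears on the plate. Tool tilt was 0.04°, and the switch is within about 0.4° of the window's line. I could not read the contact joint directly, so the contact travel is inferred from this seating.

**Bins and bystanders:** the last scene picture shows the caps and the housing below the bin rims. One cap leans against the stock in the yellow bin. The tape roll, screwdriver and nest block look unmoved there. The wrench was in view in the last wrist picture. The bottle and screw tray were last seen in a side picture during the insertion, but I did not measure any of them again.

**Disagreements:**
- The wrist and fixed cameras differed by about 1 mm on the window centre, which the lead-in absorbed.
- The switch measured about 2 mm off in y on the mat compared with where the jaws closed on it.
- About 6 N of side force each way in x and y remained at the end.

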